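# Dock the board carrier, clamp it and unload the boards

## Task

Push the black slotted carrier with its circuit boards along the bench, flat on the worktop all the way, through the gap between the soldering-iron stand and the solder spool stand without touching either of them, and fully home into the open side of the aluminium docking fixture. With all boards still in it, flip the fixture's cam lever right over its high point until it snaps closed. Then draw every board straight up out of its slot and set it down in the low grey tray, leaving the carrier home and clamped and the pliers, screwdriver, motor and tape roll where they are.

Things in the scene. Friction and masses are not known exactly. Their poses are not given: they have to be found in the camera images.
- carrier: Black slotted carrier, 0.6 kg, loose, 87 (x) by 136 (y) mm, flush upright faces. Origin: centre of its underside. Walls at +x and -x 45 mm high, 12 thick; at +y and -y 36 high, 6 thick. Floor 6 mm thick. Three slots at y = -39, 0, +39 mm, 9 mm wide, hold boards on edge in the x-z plane; guide ribs reach in to x = -25.5 and +25.5. Board tops are 71 mm above the bench.
- board0: A bare green circuit board, 60 wide (x) by 65 high (z) by 5 thick (y) mm, 40 g, standing on edge at the start in one of the carrier's three slots (which slots are filled varies; a missing board is absent). Origin: middle of its lower edge; z runs up to the upper edge. Safe to pinch across its thickness.
- board1: A bare green circuit board, 60 wide (x) by 65 high (z) by 5 thick (y) mm, 40 g, standing on edge at the start in one of the carrier's three slots (which slots are filled varies; a missing board is absent). Origin: middle of its lower edge; z runs up to the upper edge. Safe to pinch across its thickness.
- board2: A bare green circuit board, 60 wide (x) by 65 high (z) by 5 thick (y) mm, 40 g, standing on edge at the start in one of the carrier's three slots (which slots are filled varies; a missing board is absent). Origin: middle of its lower edge; z runs up to the upper edge. Safe to pinch across its thickness.
- board0_mid (a point): Centre of board0.
- board1_mid (a point): Centre of board1.
- board2_mid (a point): Centre of board2.
- dock: Aluminium U-shaped dock fixed to the bench, open to +x (away from the robot), never turned. Origin: where the carrier's origin lies when home, axes alike. Stop bar and side rails 22 mm high; rails leave 4 mm play each side, end at x = 0, then flare to x = 29, |y| = 95 mm. Bracket and cam stand behind the stop at y = 0; the cam overhangs the carrier's -x wall (gap 1 mm closed, 6 mm open).
- lever (a joint): Cam lever of the dock, hinge about the dock's x axis, rad. 0 = open, leaning 0.85 rad from upright to -y; 0.85 = upright, the high point; 1.70 = closed, leaning 0.85 rad to +y. A spring drives it away from the high point to either end: about 5 N at the tip starts it, less towards the high point, and it falls shut by itself beyond.
- lever_tip (a point): Tip of the lever's handle, 80 mm from its axis; black grip 16 mm thick over the last 28 mm.
- lever_axis (a point): Point on the lever's axis, 68 mm above the bench, 58 mm to -x of the dock's origin, in the plane in which the handle swings.
- tray: Low open grey tray, 140 (x) by 200 (y) by 28 mm high outside, walls and floor 4 mm, 0.5 kg, loose. Origin: centre of its underside.
- iron_stand: Soldering-iron stand fixed to the bench, not to be touched: dark base 80 by 80 mm, 26 high, with an upright iron in a coil, 140 mm high, within the base's outline. Origin: centre of its underside. Never turned.
- spool_stand: Stand with two solder spools, fixed to the bench, not to be touched: black base 80 (x) by 140 (y) mm, 70 high with spools. Origin: centre of its underside. It stands beyond the iron stand in x; the gap between the two is 150 mm wide in x. Never turned.
- pliers: Loose pliers, 145 mm long, to be left alone. Origin near the middle, underside; x along its length.
- screwdriver: Loose screwdriver, 170 mm long, to be left alone.
- motor: Loose dark brushless motor, 42 mm diameter, 41 high with its shaft, to be left alone. Origin: centre of underside.
- tape: Loose roll of yellow tape, 68 mm diameter, 19 high, to be left alone. Origin: centre of underside.
There are look-alikes about, which are no part of the job. Leave any red look-alike of the carrier alone. What is shaped like the dock but blue is not meant.

How it is judged:
By the outcome, as a careful person would: the job done as asked, in the order asked, and still so for the second after the job is handed in, with the robot touching nothing.
Of board0, board1, board2 only 2 to 3 are there at a start; the rules pass over those that are not, and their reading is None.
At some moment in a run one of tray may be knocked a few centimetres aside while the robot is not near it.
Once in a run the grip may slacken for a moment while it holds something.
It also fails if it takes over 200 s, if anything falls off the work surface, if the arm or the gripper's body presses on something with over 40 N, if the wrist force passes 120 N, or if a joint passes its speed limit or range.

## Robot

A 6-joint arm with a two-finger parallel gripper is mounted at the origin on the work surface. World frame = base frame: x ahead of the robot, y to its left, z up, the work surface at z = 0. Lengths are in mm, angles in degrees, forces in N, time in s.
With the tool pointing down it reaches from about 325 to 925 mm from the base axis. Payload 3.1 kg.
Tool frame: the origin (TCP) lies between the finger pads; the fingertips stand ahead of it and the grasp point (between the pads) lies 11 mm behind it (arm.finger_overhang is the x of the fingertips in the tool frame, in mm); x points along the fingers, y is the direction in which the jaws open and shut, and the axes are right-handed (so a half turn about x gives the same grasp; the last joint's range is limited). The gripper opens to 85 mm and grips with 20 to 120 N. Pads are 22 mm wide; open, the fingers measure 114 mm over their backs; the gripper's body (76 mm by 85 mm) begins 54 mm behind the grasp point. The pads swing forward as they close: fully open they stand 13 mm farther back than shut.
Start: joints at [65.191, 12.427, 92.441, -0, 75.132, -6.429], TCP at [197.06, 593.133, 239.3] pointing down, gripper open.
Joint ranges: [-157.48, 157.48], [-44.54, 120.13], [17.64, 146.25], [-64.5, 244.5], [7.68, 150.69], [-147.95, 147.95]. Speed limits (degrees/s): [159.86, 159.86, 180, 180, 180, 180].

## Interface

Orientations are given as [roll, pitch, yaw] about the fixed x, y, z axes, in that order (R = Rz(yaw) Ry(pitch) Rx(roll)).
In Python, from station import arm gives the robot as it stands.
- The arm moves only by the tool apply_moves, never from a script. Its argument "commands" is text: rows parted by semicolons, each of 5 numbers parted by spaces: the opening, from 0 (shut) to 1 (fully open), then the shift along the tool's x, y, z in mm, then the turn about the tool's x in rad. In form: hand x y z turn; .... A call has exactly 10 rows; each row is the pose to reach, as a shift and turn from the pose commanded when the call began, along the tool's axes at that moment; what a row does not reach only later rows make up. A row lasts 1/10 s, in which the tool goes at most 50 mm and 8.59 degrees, less where a joint would pass 70% of its speed; a pose out of reach is approached as far as the arm can. A call with a gripper value outside its range is refused whole. The fingers move at their own pace and stop on an object; "squeeze" is the grip in N (left out, the last holds). Time passes only in rows, so rows that repeat a pose let the fingers close, or fill a call up. It gives the time, the measured TCP pose, the force and the opening at its end, in the units of the state.
- arm.get_state(): the state, without advancing time (a new reading comes with each control period).
- arm.snapshot(name): name is "scene" or "top"; returns (picture, depth): 384x512x3 uint8, red, green, blue; 384x512 float32, mm along the optical axis (not along the pixel's ray), 0 where there is no reading.
- arm.camera_model(name): a dict with "mtx" (3x3 intrinsics, pixels), "T" (4x4, takes a point from camera to world coordinates). Camera axes: x right, y down, z forward; pixel columns grow to the right and rows downward; lengths in mm; the calibration is good to about 2 mm. A picture is of the moment at which its call begins. camera_model takes no time and is no camera call.
- arm.finish_job(): hands the job in, once; it reports no verdict.
The state is a dict: "time": time; "joint_positions": joint angles; "joint_velocities": joint speeds; "joint_torque": joint torques, N m; "tool_pos": TCP position; "tool_rot": TCP orientation; "contact_force": force on the tool from outside, world axes, zero at the start; "wrist_torque": the same for the moment, N m; "gripper_width": opening from 0.0 (shut) to 1.0 (fully open).
Only numpy, scipy, OpenCV 4.12 (cv2) and the standard library are available. Lean on these libraries where they do the work, as an engineer would, in place of code of your own. Each camera call takes 0.05 s, during which the arm holds its last target.

## Working session

There is one attempt and no reset: what is moved stays moved. The work goes in short steps, Python scripts to look and compute and a tool call to move; the robot and the scene stay as the last step left them, time stands still between calls to the robot, and variables do not carry over. Pictures are saved under pics/ and viewed, and the job is handed in when it is done.

Besides the shell and the picture viewer there is one more tool, called after ">>>" by a JSON object that holds its "op" and its "data". apply_moves: Moves the arm, as the interface text tells. Its arguments: {"type":"object","properties":{"commands":{"type":"string"},"squeeze":{"type":"number"}},"required":["commands"]}

```bash
ls; mkdir -p pics; python3 - <<'E'
from station import arm
import cv2,numpy as np
for n in("scene","top"):
    p,d=arm.snapshot(n); cv2.imwrite(f"pics/{n}0.png",p[:,:,::-1]); np.save(f"pics/{n}0.npy",d)
    m=arm.camera_model(n); print(n,np.round(m["mtx"],1).tolist(),np.round(m["T"],3).tolist())
s=arm.get_state(); print(s); print(arm.finger_overhang)
E
```

```text
pics
scene [[399.0, 0.0, 259.2], [0.0, 399.0, 190.8], [0.0, 0.0, 1.0]] [[-0.902, 0.33, -0.278, 875.914], [0.432, 0.713, -0.552, 615.409], [0.016, -0.618, -0.786, 1121.978], [0.0, 0.0, 0.0, 1.0]]
top [[377.9, 0.0, 256.6], [0.0, 377.9, 192.0], [0.0, 0.0, 1.0]] [[0.029, -0.988, 0.152, 272.889], [-0.999, -0.031, -0.014, -92.295], [0.019, -0.152, -0.988, 1597.374], [0.0, 0.0, 0.0, 1.0]]
{'time': 0.1, 'joint_positions': array([ 6.51912916e+01,  1.24735062e+01,  9.25199752e+01,  1.84005644e-04,
        7.51331722e+01, -6.42948841e+00]), 'joint_velocities': array([ 0.01636005, -0.15309985, -0.20521551,  0.08678819,  0.02325879,
       -0.02145366]), 'joint_torque': array([-1.55501461e-03, -3.98085380e+01, -3.04967022e+01, -2.45135907e-04,
        4.38139541e-03, -1.23847735e-05]), 'tool_pos': array([196.74757206, 592.46254725, 238.08095325]), 'tool_rot': array([ -96.50989528,   89.87334624, -114.88916265]), 'contact_force': array([0.65668331, 0.6374727 , 0.15140303]), 'wrist_torque': array([0.02731403, 0.0267644 , 0.01278142]), 'gripper_width': 1.0018938178211252}
8.0
```

View pics/scene0.png

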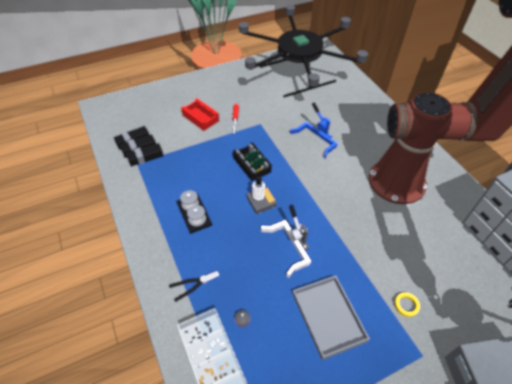

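View pics/top0.png

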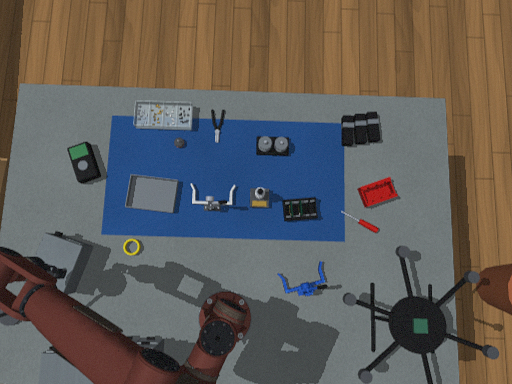

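```bash
cat > h.py <<'E'
import numpy as np,cv2
from station import arm
def snap(n,tag=None):
    p,d=arm.snapshot(n)
    if tag: cv2.imwrite(f"pics/{tag}.png",p[:,:,::-1]); np.save(f"pics/{tag}.npy",d)
    return p[:,:,::-1].copy(),d
def pts(n,d):
    m=arm.camera_model(n);K=m["mtx"];T=m["T"]
    v,u=np.mgrid[:d.shape[0],:d.shape[1]]
    P=np.stack([(u-K[0,2])/K[0,0]*d,(v-K[1,2])/K[1,1]*d,d],-1)
    W=P@T[:3,:3].T+T[:3,3]; W[d<=0]=np.nan
    return W
def ray(n,u,v,z):
    m=arm.camera_model(n);K=m["mtx"];T=m["T"]
    r=T[:3,:3]@np.array([(u-K[0,2])/K[0,0],(v-K[1,2])/K[1,1],1.]);o=T[:3,3]
    return o+r*(z-o[2])/r[2]
def proj(n,p):
    m=arm.camera_model(n);K=m["mtx"];T=m["T"]
    q=T[:3,:3].T@(np.asarray(p,float)-T[:3,3]);q=K@q
    return q[:2]/q[2]
def crop(img,u0,u1,v0,v1,name,s=6):
    cv2.imwrite(f"pics/{name}.png",cv2.resize(img[v0:v1,u0:u1],None,fx=s,fy=s,interpolation=cv2.INTER_CUBIC))
E
python3 - <<'E'
from h import *
a=cv2.imread("pics/top0.png");crop(a,180,330,125,225,"c0",5)
b=cv2.imread("pics/scene0.png");crop(b,170,310,130,280,"c1",4)
d=np.load("pics/top0.npy");W=pts("top",d)
for (u,v) in [(300,209),(260,197),(272,145),(213,200),(150,195),(180,143),(230,150)]: print(u,v,np.round(W[v,u],1),np.round(ray("top",u,v,0),0))
E
```

```text
300 209 [ 444.5 -293.1   67.6] [ 452. -302.    0.]
260 197 [ 484.  -127.9  101. ] [ 498. -130.    0.]
272 145 [ 724.3 -175.5   16.2] [ 729. -176.    0.]
213 200 [469.7  62.   72.6] [479.  69.   0.]
150 195 [493.1 339.2  -6.8] [492. 337.   0.]
180 143 [717.8 219.4  23.2] [724. 224.   0.]
230 150 [700.    5.7   1.1] [700.   6.   0.]
```

View pics/c0.png

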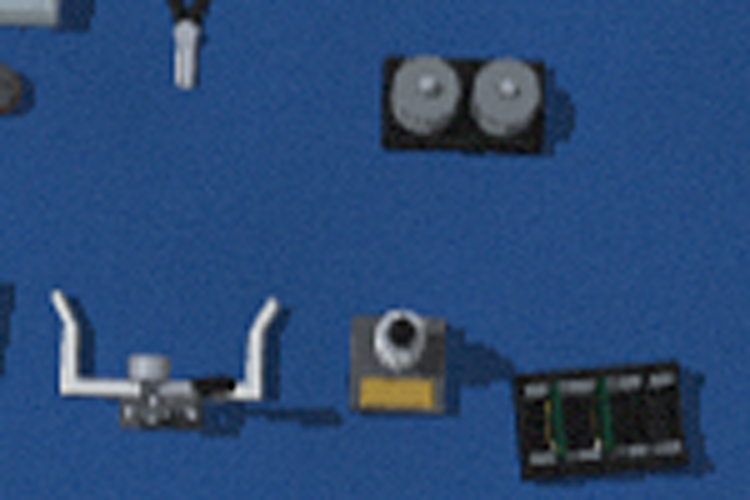

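View pics/c1.png

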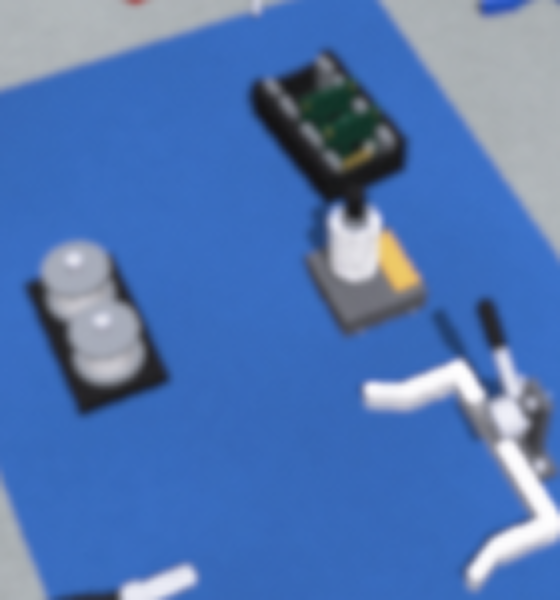

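```bash
python3 - <<'E'
from h import *
a=cv2.imread("pics/top0.png")
crop(a,275,325,190,230,"c2",16)
crop(a,185,245,175,220,"c3",13)
crop(a,245,295,125,215,"c4",6)
crop(a,120,190,165,220,"c5",11)
E
```

```text
(no output)
```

View pics/c2.png

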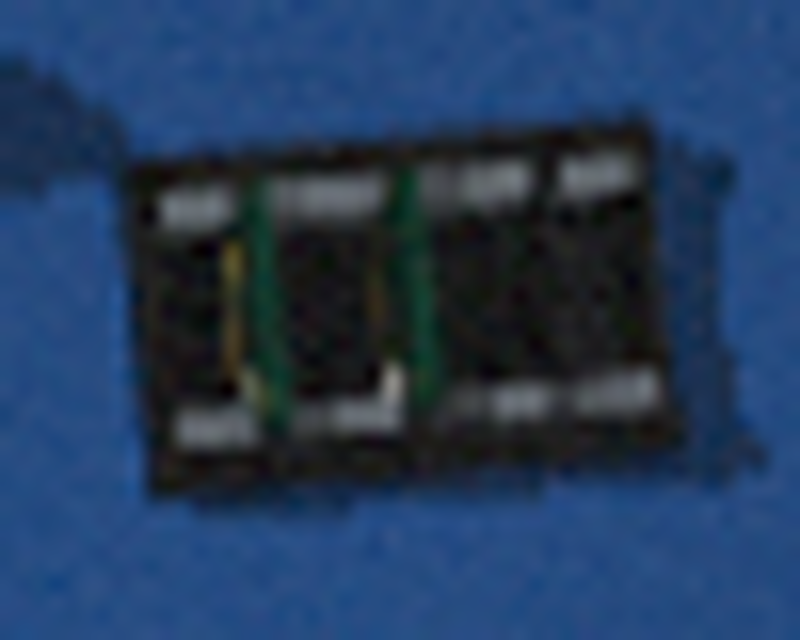

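View pics/c3.png

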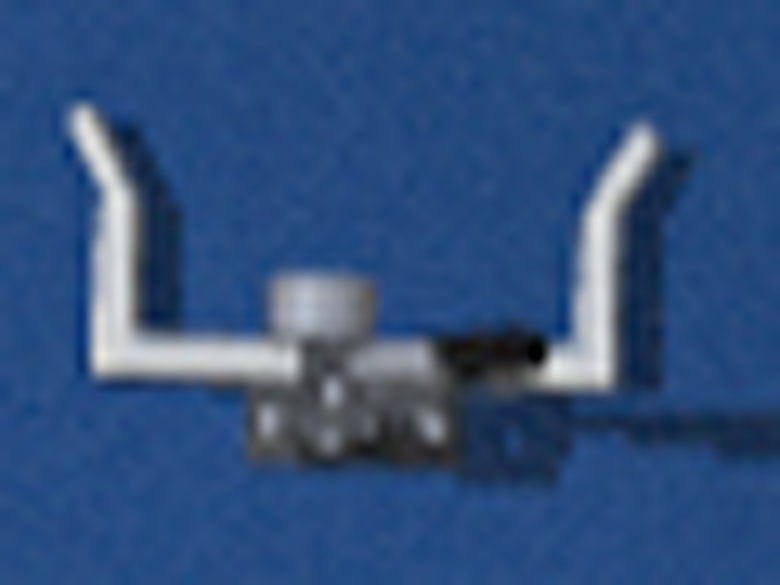

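View pics/c4.png

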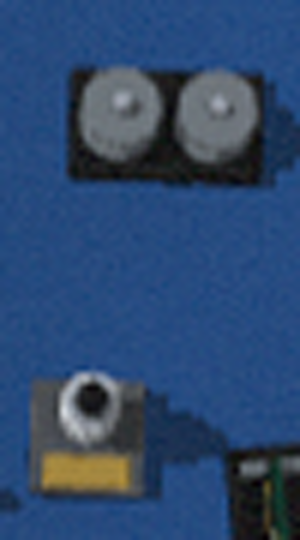

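View pics/c5.png

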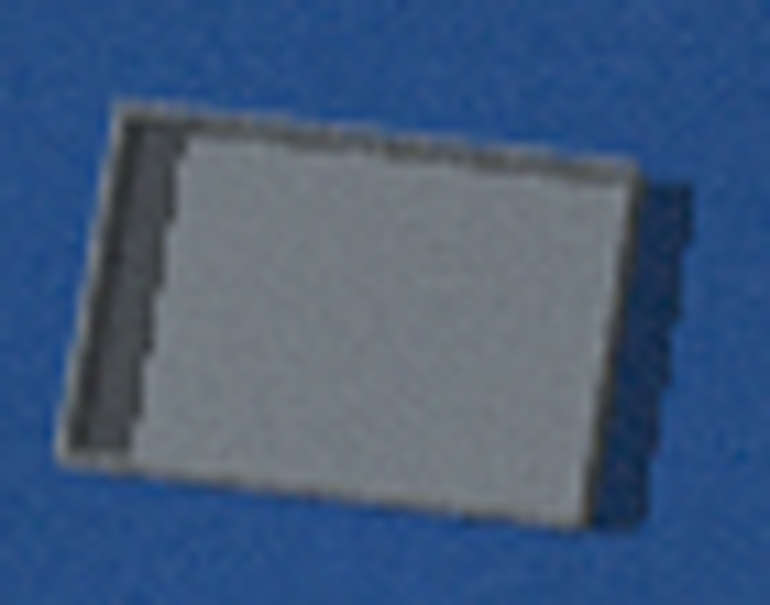

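```bash
cat >> h.py <<'E'
def cr(n,x,y,u0,v0,s,z): return ray(n,(x+.5)/s-.5+u0,(y+.5)/s-.5+v0,z)
E
python3 - <<'E'
from h import *
np.set_printoptions(precision=1,suppress=True)
print("carrier top")
for p in [(125,165,45),(650,125,45),(150,492,0),(685,455,0)]: print(cr("top",*p[:2],275,190,16,p[2]))
print("dock: left inner, right inner, kinkL,kinkR, stop front L, stop R, tips")
for p in [(137,270,22),(578,270,22),(130,190,22),(585,205,22),(200,338,22),(500,345,22),(80,105,22),(650,125,22),(95,375,22),(612,388,22)]: print(cr("top",*p[:2],185,175,13,p[2]))
print("lever tip", cr("top",545,352,185,175,13,120))
print("iron")
for p in [(30,380),(145,380),(30,493),(145,493)]: print(cr("top",*p,245,125,6,26 if p[1]<400 else 0))
print("spool")
for p in [(70,70),(265,75),(68,178),(265,183)]: print(cr("top",*p,245,125,6,0 if p[1]>100 else 10))
print("tray")
for p in [(118,103,28),(637,160,28),(65,462,28),(590,525,14)]: print(cr("top",*p[:2],120,165,11,p[2]))
E
```

```text
carrier top
[ 482.9 -222.2   45. ]
[ 497.7 -358.7   45. ]
[ 401.9 -234.2    0. ]
[ 416.  -376.1    0. ]
dock: left inner, right inner, kinkL,kinkR, stop front L, stop R, tips
[493.8 143.1  22. ]
[498.2   0.9  22. ]
[519.9 146.8  22. ]
[519.6  -0.6  22. ]
[472.3 121.7  22. ]
[473.  25.  22.]
[547.3 164.4  22. ]
[546.6 -20.6  22. ]
[459.2 154.8  22. ]
[460.2 -11.6  22. ]
lever tip [458.9   4.  120. ]
iron
[531.8 -84.7  26. ]
[ 534.4 -165.5   26. ]
[455.  -87.1   0. ]
[ 457.6 -168.6    0. ]
spool
[ 763.  -106.4   10. ]
[ 764.2 -248.    10. ]
[ 685.1 -107.4    0. ]
[ 686.2 -250.3    0. ]
tray
[575.2 418.8  28. ]
[559.5 219.8  28. ]
[436.8 427.7  28. ]
[420.3 231.8  14. ]
```

```bash
cat >> h.py <<'E'
from scipy.spatial.transform import Rotation as Ro
def st():
    s=arm.get_state();R=Ro.from_euler('xyz',s['tool_rot'],degrees=True).as_matrix()
    return s,R
def plan(tgt,yaw=None):
    """shift in tool axes for target TCP pos; yaw = angle of tool y axis in world (deg)"""
    s,R=st();d=np.asarray(tgt,float)-s['tool_pos']
    cy=np.degrees(np.arctan2(R[1,1],R[0,1]))
    out=R.T@d
    print("t",round(s['time'],2),"pos",np.round(s['tool_pos'],1),"ytool",round(cy,2),"F",np.round(s['contact_force'],1),"g",round(s['gripper_width'],3))
    print("shift",np.round(out,1), "R",np.round(R,3).tolist() )
    if yaw is not None:
        # tool x points down: positive turn about tool x lowers yaw
        dy=(cy-yaw+90)%180-90; print("turn rad",round(np.radians(dy),4))
E
python3 - <<'E'
from h import *
plan([375,-305,140],90)
plan([375,-305,140],0)
print(arm.get_state()['joint_positions'])
E
```

```text
t 0.1 pos [196.7 592.5 238.1] ytool 71.62 F [0.7 0.6 0.2] g 1.002
shift [  99.7 -795.3  452.2] R [[-0.001, 0.315, 0.949], [-0.002, 0.949, -0.315], [-1.0, -0.002, -0.0]]
turn rad -0.3208
t 0.1 pos [196.7 592.5 238.1] ytool 71.62 F [0.7 0.6 0.2] g 1.002
shift [  99.7 -795.3  452.2] R [[-0.001, 0.315, 0.949], [-0.002, 0.949, -0.315], [-1.0, -0.002, -0.0]]
turn rad 1.25
[ 6.51912916e+01  1.24735062e+01  9.25199752e+01  1.84005644e-04
  7.51331722e+01 -6.42948841e+00]
```

>>> {"op": "apply_moves", "data": {"commands": "1 0 -25 35 0.12;1 0 -49 70 0.24;1 0 -74 105 0.36;1 0 -98 140 0.48;1 0 -123 175 0.6;1 0 -147 210 0.72;1 0 -172 245 0.84;1 0 -196 280 0.96;1 0 -221 315 1.08;1 0 -245 348 1.2"}}

```text
time: 1.1
tool_pos: [450.6, 249.1, 238.9]
tool_rot: [-67.4, 90.0, -154.9]
contact_force: [0.5, 0.4, 0.1]
gripper_width: 1.001
```

```bash
python3 - <<'E'
from h import *
plan([400,-200,239],-90)
E
```

```text
t 1.1 pos [450.6 249.1 238.9] ytool 2.57 F [0.5 0.4 0.1] g 1.001
shift [  0.  -70.7 446.4] R [[-0.0, 0.999, 0.045], [-0.0, 0.045, -0.999], [-1.0, -0.0, 0.0]]
turn rad -1.526
```

>>> {"op": "apply_moves", "data": {"commands": "1 0 -7 45 0.13;1 0 -14 90 0.27;1 0 -21 135 0.4;1 0 -28 180 0.54;1 0 -35 225 0.68;1 0 -42 270 0.82;1 0 -49 315 0.96;1 0 -57 360 1.1;1 0 -64 405 1.25;1 0 -71 446 1.4"}}

```text
time: 2.1
tool_pos: [400.6, -200.0, 239.1]
tool_rot: [146.0, 90.0, -21.8]
contact_force: [1.2, 0.8, 0.3]
gripper_width: 0.999
```

```bash
python3 - <<'E'
from h import *
plan([365,-302,239],-90)
plan([365,-302,60],-90)
E
```

```text
t 2.1 pos [ 400.6 -200.   239.1] ytool -77.75 F [1.2 0.8 0.3] g 0.999
shift [ 0.1 92.2 56.4] R [[0.0, 0.212, -0.977], [-0.0, -0.977, -0.212], [-1.0, 0.0, -0.0]]
turn rad 0.2138
t 2.1 pos [ 400.6 -200.   239.1] ytool -77.75 F [1.2 0.8 0.3] g 0.999
shift [179.1  92.1  56.4] R [[0.0, 0.212, -0.977], [-0.0, -0.977, -0.212], [-1.0, 0.0, -0.0]]
turn rad 0.2138
```

>>> {"op": "apply_moves", "data": {"commands": "0.8 0 20 12 0.05;0.7 0 40 24 0.1;0.7 20 60 36 0.15;0.7 60 87 56 0.2;0.7 100 87 56 0.214;0.7 140 87 56 0.214;0.7 180 87 56 0.214;0.7 210 87 56 0.214;0.7 223 87 56 0.214;0.7 223 87 56 0.214"}}

```text
time: 3.1
tool_pos: [364.3, -293.6, 14.3]
tool_rot: [-47.9, 89.7, 132.5]
contact_force: [0.1, -0.6, -0.5]
gripper_width: 0.698
```

```bash
python3 - <<'E'
from h import *
plan([400,-297,16],-90)
i,d=snap("top","t1"); crop(i,270,340,180,240,"t1c",10)
i,d=snap("scene","s1"); crop(i,210,310,110,210,"s1c",6)
E
```

```text
t 3.1 pos [ 364.3 -293.6   14.3] ytool -89.61 F [ 0.1 -0.6 -0.5] g 0.698
shift [ -1.8   3.6 -35.7] R [[-0.004, 0.007, -1.0], [0.004, -1.0, -0.007], [-1.0, -0.004, 0.004]]
turn rad 0.0067
```

View pics/s1c.png

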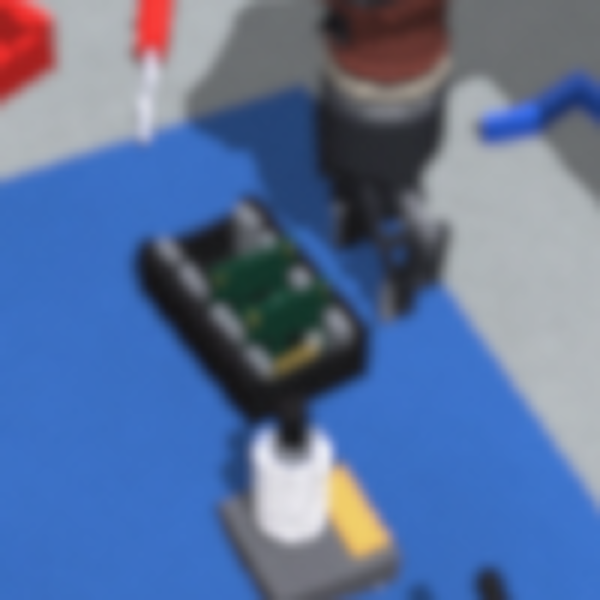

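View pics/t1c.png

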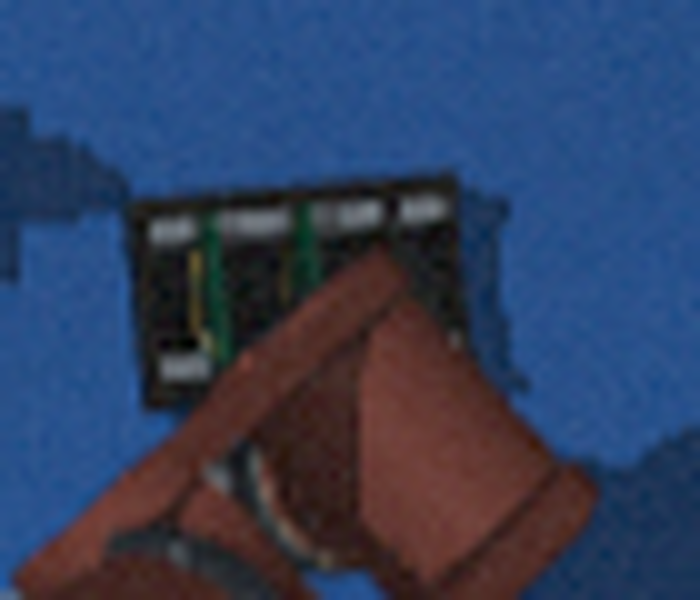

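>>> {"op": "apply_moves", "data": {"commands": "0.7 0 4 -8 0.007;0.7 0 4 -16 0.007;0.7 0 4 -24 0.007;0.7 0 4 -32 0.007;0.7 0 4 -40 0.007;0.7 0 4 -50 0.007;0.7 0 4 -60 0.007;0.7 0 4 -70 0.007;0.7 0 4 -80 0.007;0.7 0 4 -90 0.007"}}

```text
time: 4.2
tool_pos: [456.3, -298.3, 16.1]
tool_rot: [-30.8, 89.9, 149.2]
contact_force: [-4.0, -0.4, 1.7]
gripper_width: 0.702
```

```bash
python3 - <<'E'
from h import *
plan([555,-298,16],-90)
i,d=snap("top","t2"); crop(i,270,340,170,230,"t2c",10)
E
```

```text
t 4.2 pos [ 456.3 -298.3   16.1] ytool -90.0 F [-4.  -0.4  1.7] g 0.702
shift [  0.   -0.3 -98.7] R [[-0.001, -0.0, -1.0], [0.001, -1.0, 0.0], [-1.0, -0.001, 0.001]]
turn rad -0.0
```

View pics/t2c.png

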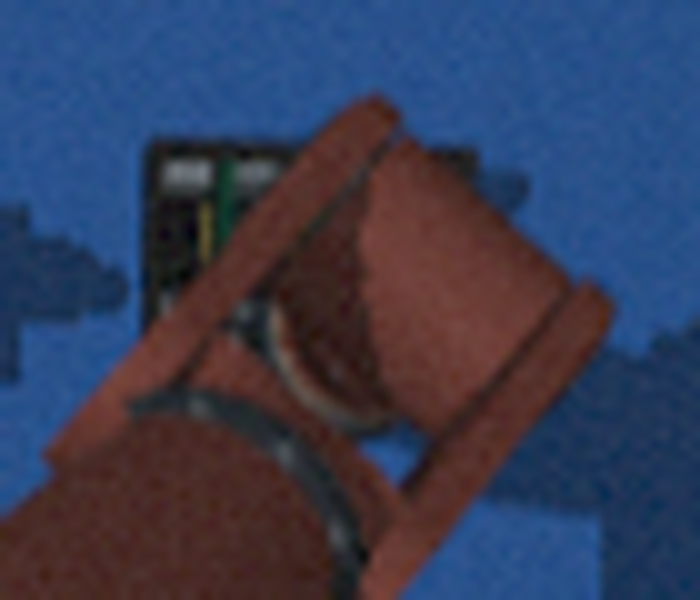

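>>> {"op": "apply_moves", "data": {"commands": "0.7 0 0 -12 0;0.7 0 0 -24 0;0.7 0 0 -36 0;0.7 0 0 -48 0;0.7 0 0 -60 0;0.7 0 0 -72 0;0.7 0 0 -82 0;0.7 0 0 -90 0;0.7 0 0 -96 0;0.7 0 0 -98 0"}}

```text
time: 5.25
tool_pos: [554.5, -298.7, 16.3]
tool_rot: [124.8, 90.0, -55.2]
contact_force: [-5.2, -0.4, 2.5]
gripper_width: 0.703
```

>>> {"op": "apply_moves", "data": {"commands": "0.7 0 0 6 0;0.7 0 0 16 0;0.7 -10 0 26 0;0.7 -30 0 30 0;0.7 -60 20 30 0;0.7 -90 50 30 0;0.7 -90 90 30 -0.13;0.7 -90 130 30 -0.26;0.7 -90 170 30 -0.39;0.7 -90 200 20 -0.52"}}

```text
time: 6.25
tool_pos: [532.2, -501.6, 106.9]
tool_rot: [93.3, 89.9, -56.7]
contact_force: [-0.0, 0.1, 0.2]
gripper_width: 0.698
```

```bash
python3 - <<'E'
from h import *
plan([610,-410,106],0)
i,d=snap("top","t3"); crop(i,230,340,130,210,"t3c",7)
i,d=snap("scene","s3"); crop(i,170,310,110,250,"s3c",4)
E
```

```text
t 6.25 pos [ 532.2 -501.6  106.9] ytool -60.06 F [-0.   0.1  0.2] g 0.698
shift [   0.9  -40.5 -113.1] R [[0.001, 0.499, -0.867], [-0.002, -0.867, -0.499], [-1.0, 0.002, -0.0]]
turn rad -1.0483
```

View pics/t3c.png

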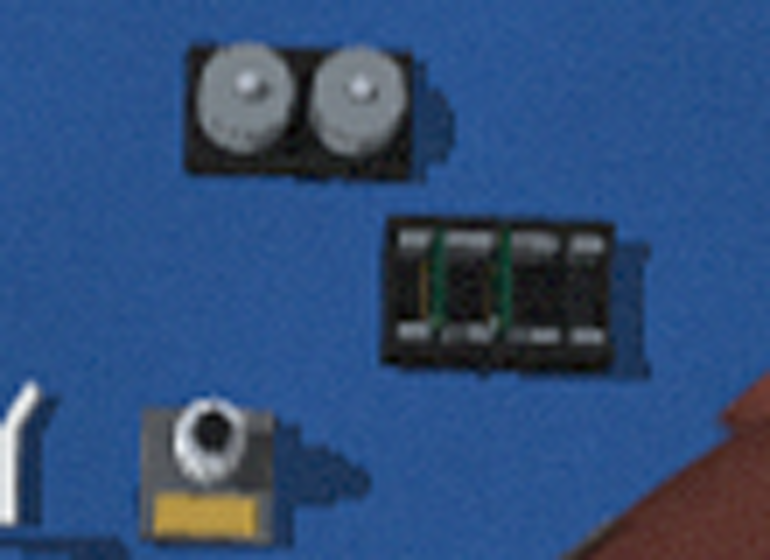

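View pics/s3c.png

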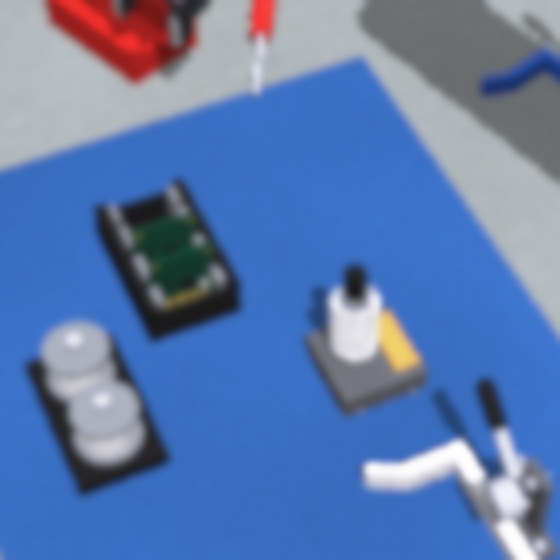

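```bash
python3 - <<'E'
from h import *
np.set_printoptions(precision=1,suppress=True)
for p in [(388,217,45),(613,223,45),(382,362,0),(610,375,0)]: print(cr("top",*p[:2],230,130,7,p[2]))
for p in [(140,408,26),(272,412,26),(185,172,0),(412,180,0)]: print(cr("top",*p[:2],230,130,7,p[2]))
E
```

```text
[ 650.3 -230.4   45. ]
[ 651.1 -366.3   45. ]
[ 569.8 -232.2    0. ]
[ 566.1 -372.8    0. ]
[532.1 -84.6  26. ]
[ 532.2 -164.2   26. ]
[ 685.6 -107.7    0. ]
[ 685.3 -248.9    0. ]
```

>>> {"op": "apply_moves", "data": {"commands": "0.6 0 -8 -20 -0.15;0.6 0 -16 -40 -0.3;0.6 0 -24 -60 -0.45;0.6 0 -32 -80 -0.6;0.6 0 -40 -100 -0.75;0.6 0 -45 -115 -0.9;0.6 20 -45 -115 -1.048;0.6 50 -45 -115 -1.048;0.6 80 -45 -115 -1.048;0.6 91 -45 -115 -1.048"}}

```text
time: 7.35
tool_pos: [608.4, -399.4, 11.3]
tool_rot: [-133.0, 89.6, 136.8]
contact_force: [-0.5, 0.0, -0.2]
gripper_width: 0.6
```

```bash
python3 - <<'E'
from h import *
plan([609,-7,16],0)
i,d=snap("scene","s4"); crop(i,170,310,80,220,"s4c",4)
E
```

```text
t 7.35 pos [ 608.4 -399.4   11.3] ytool -0.22 F [-0.5  0.  -0.2] g 0.6
shift [  -2.8   -0.9 -392.5] R [[-0.005, 1.0, -0.004], [0.005, -0.004, -1.0], [-1.0, -0.005, -0.005]]
turn rad -0.0038
```

View pics/s4c.png

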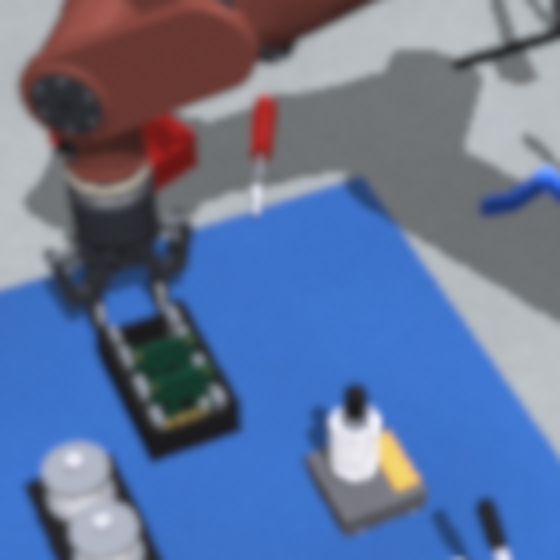

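>>> {"op": "apply_moves", "data": {"commands": "0.6 -3 0 -8 0;0.6 -3 0 -16 0;0.6 -3 0 -24 0;0.6 -3 0 -34 0;0.6 -3 0 -46 0;0.6 -3 0 -58 0;0.6 -3 0 -70 0;0.6 -3 0 -82 0;0.6 -3 0 -94 0;0.6 -3 0 -106 0"}}

```text
time: 8.4
tool_pos: [613.4, -298.3, 21.1]
tool_rot: [40.1, 89.6, -50.0]
contact_force: [0.6, -5.2, 2.5]
gripper_width: 0.605
```

```bash
python3 - <<'E'
from h import *
plan([609,-7,16],0)
i,d=snap("scene","s5"); crop(i,170,310,100,240,"s5c",4)
i,d=snap("top","t5"); crop(i,230,340,130,210,"t5c",7)
E
```

```text
t 8.4 pos [ 613.4 -298.3   21.1] ytool -0.15 F [ 0.6 -5.2  2.5] g 0.605
shift [   3.5   -5.2 -291.3] R [[0.005, 1.0, -0.003], [-0.005, -0.003, -1.0], [-1.0, 0.005, 0.005]]
turn rad -0.0025
```

View pics/s5c.png

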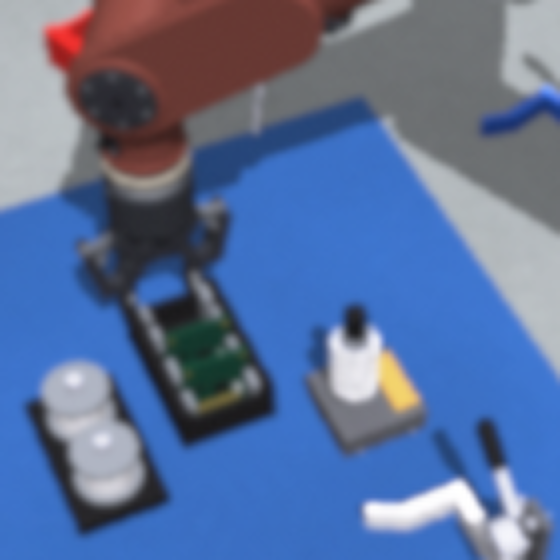

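View pics/t5c.png

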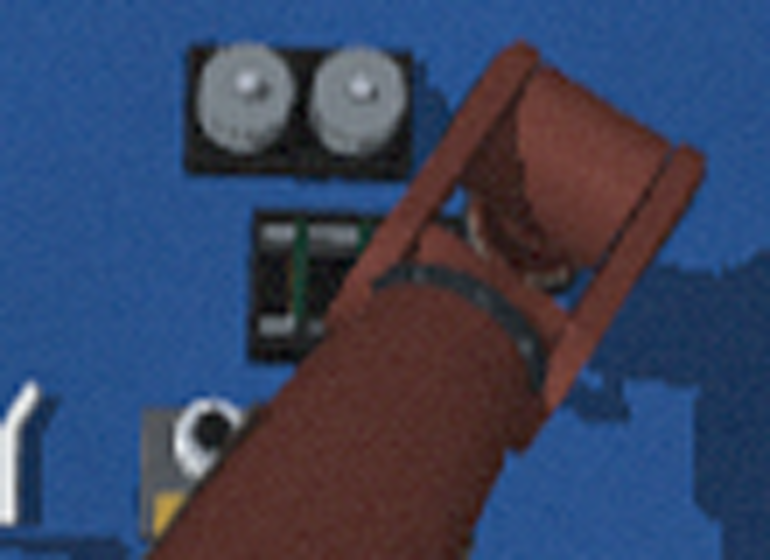

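>>> {"op": "apply_moves", "data": {"commands": "0.6 1 -1 -14 0;0.6 2 -1 -28 0;0.6 3 -2 -42 0;0.6 4 -2 -56 0;0.6 4 -3 -70 0;0.6 5 -3 -84 0;0.6 5 -3 -98 0;0.6 5 -3 -112 0;0.6 5 -3 -126 0;0.6 5 -3 -140 0"}}

```text
time: 9.5
tool_pos: [611.8, -159.3, 16.4]
tool_rot: [46.2, 89.5, -43.9]
contact_force: [-0.5, -7.4, 6.7]
gripper_width: 0.599
```

```bash
python3 - <<'E'
from h import *
plan([609,-7,16],0)
i,d=snap("scene","s6"); crop(i,170,310,120,260,"s6c",4)
i,d=snap("top","t6"); crop(i,210,320,130,210,"t6c",7)
E
```

```text
t 9.5 pos [ 611.8 -159.3   16.4] ytool -0.15 F [-0.5 -7.4  6.7] g 0.599
shift [  -0.5   -3.2 -152.3] R [[0.006, 1.0, -0.003], [-0.006, -0.003, -1.0], [-1.0, 0.006, 0.006]]
turn rad -0.0026
```

View pics/s6c.png

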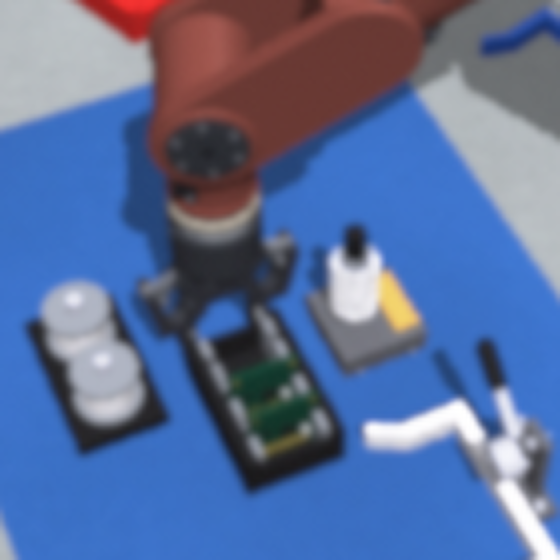

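View pics/t6c.png

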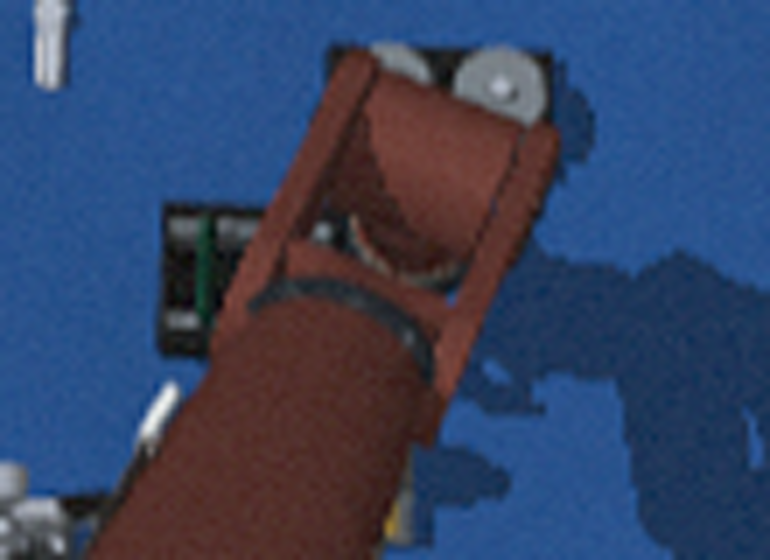

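>>> {"op": "apply_moves", "data": {"commands": "0.6 -1 -1 -15 0;0.6 -1 -1 -30 0;0.6 -1 -2 -45 0;0.6 -1 -2 -60 0;0.6 -1 -3 -75 0;0.6 -1 -3 -90 0;0.6 -1 -3 -105 0;0.6 -1 -3 -120 0;0.6 -1 -3 -133 0;0.6 -1 -3 -143 0"}}

```text
time: 10.6
tool_pos: [606.6, -14.0, 14.8]
tool_rot: [8.2, 89.9, -81.9]
contact_force: [0.4, -6.5, 2.8]
gripper_width: 0.599
```

```bash
python3 - <<'E'
from h import *
np.set_printoptions(precision=1,suppress=True)
plan([609,-7,16],0)
i,d=snap("top","t7"); crop(i,180,290,130,210,"t7c",7)
i,d=snap("scene","s7"); crop(i,170,310,140,280,"s7c",4)
E
```

```text
t 10.6 pos [606.6 -14.   14.8] ytool -0.12 F [ 0.4 -6.5  2.8] g 0.599
shift [-1.2  2.3 -7. ] R [[0.0, 1.0, -0.002], [-0.002, -0.002, -1.0], [-1.0, 0.0, 0.002]]
turn rad -0.0021
```

View pics/t7c.png

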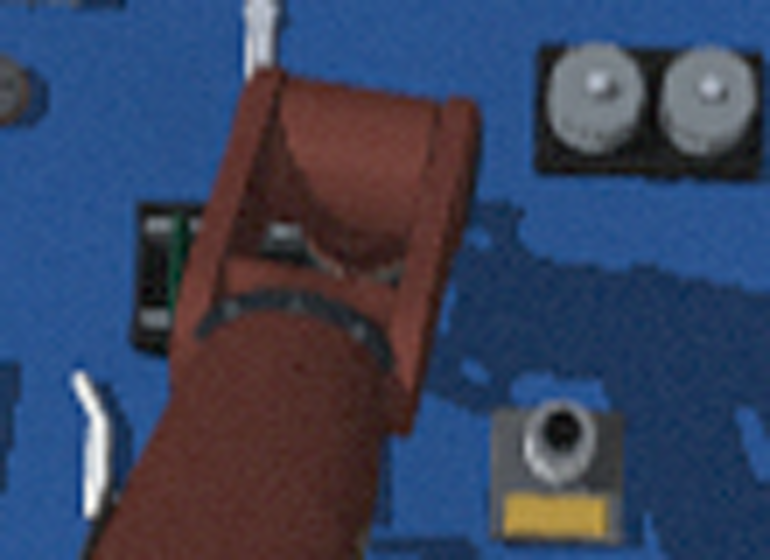

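View pics/s7c.png

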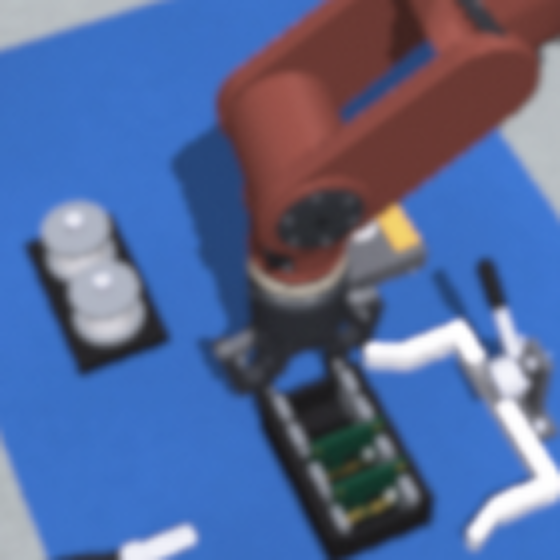

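```bash
python3 - <<'E'
from h import *
np.set_printoptions(precision=1,suppress=True)
for p in [(136,203,45),(133,350,0),(133,345,45)]: print(cr("top",*p[:2],180,130,7,p[2]))
E
```

```text
[646.9 131.6  45. ]
[565.4 135.1   0. ]
[560.2 128.8  45. ]
```

>>> {"op": "apply_moves", "data": {"commands": "0.6 -1 0 -4 0;0.6 -1 0 -7 0;0.6 -1 0 -7 0;0.6 -1 0 10 0;0.6 -20 0 20 0;0.6 -60 0 20 0;0.6 -100 5 20 0.1;0.6 -110 30 0 0.25;0.6 -110 60 -35 0.4;0.6 -110 80 -80 0.54"}}

```text
time: 11.7
tool_pos: [689.5, 64.6, 126.2]
tool_rot: [123.2, 89.8, 1.5]
contact_force: [-0.6, 0.0, 0.4]
gripper_width: 0.6
```

```bash
python3 - <<'E'
from h import *
plan([690,72,126],-90)
E
```

```text
t 11.7 pos [689.5  64.6 126.2] ytool -31.68 F [-0.6  0.   0.4] g 0.6
shift [ 0.2 -3.5 -6.5] R [[0.004, 0.851, -0.525], [0.0, -0.525, -0.851], [-1.0, 0.004, -0.002]]
turn rad 1.0178
```

>>> {"op": "apply_moves", "data": {"commands": "0.8 0 -2 0 0.14;0.8 0 -4 0 0.28;0.8 0 -6 0 0.42;0.8 0 -8 0 0.56;0.8 0 -10 0 0.7;0.8 0 -12 0 0.84;0.8 0 -14 0 0.97;0.8 10 -14 0 1.018;0.8 35 -14 0 1.018;0.8 65 -14 0 1.018"}}

```text
time: 12.7
tool_pos: [676.6, 72.6, 60.6]
tool_rot: [-170.5, 89.8, 10.0]
contact_force: [0.4, -0.2, -0.4]
gripper_width: 0.798
```

```bash
python3 - <<'E'
from h import *
plan([678,72,16],-90)
i,d=snap("top","t8"); crop(i,170,280,120,220,"t8c",7)
i,d=snap("scene","s8"); crop(i,170,310,160,300,"s8c",4)
E
```

```text
t 12.7 pos [676.6  72.6  60.6] ytool -89.49 F [ 0.4 -0.2 -0.4] g 0.798
shift [44.6  0.7 -1.2] R [[0.004, 0.009, -1.0], [0.001, -1.0, -0.009], [-1.0, -0.001, -0.004]]
turn rad 0.0089
```

View pics/t8c.png

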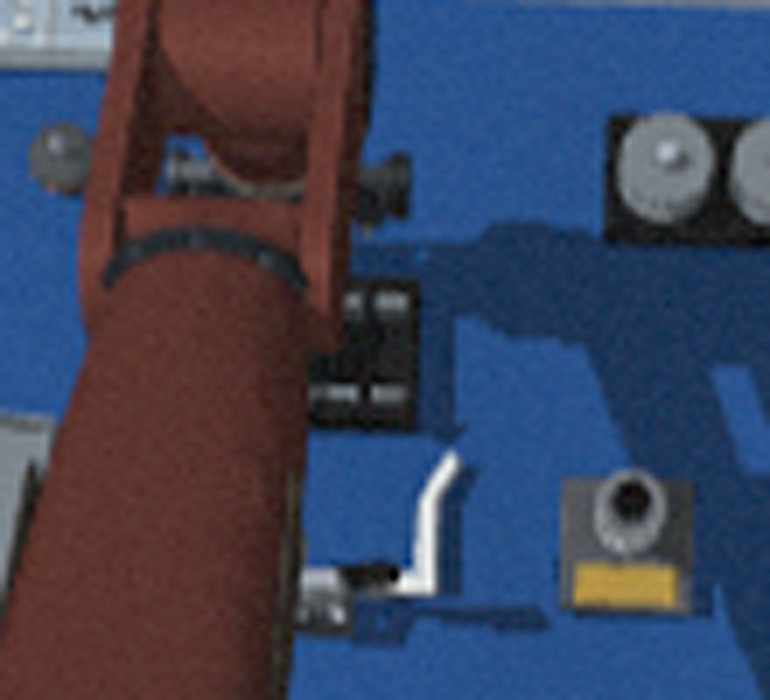

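View pics/s8c.png

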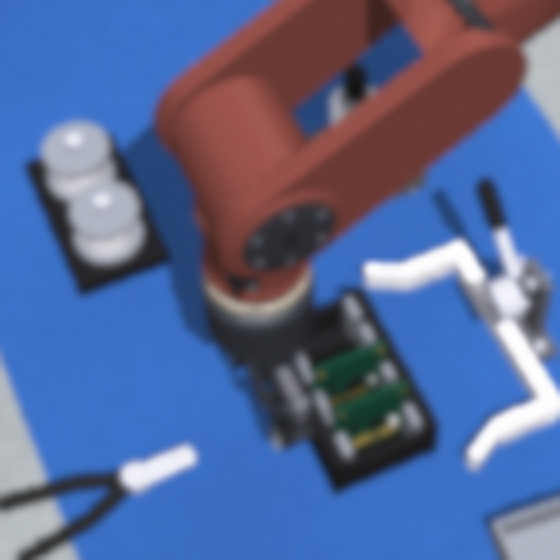

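```bash
python3 - <<'E'
from h import *
np.set_printoptions(precision=1,suppress=True)
for p in [(418,283,45),(415,428,0),(415,420,45)]: print(cr("top",*p[:2],170,120,7,p[2]))
print(cr("scene",195,455,170,160,4,8),cr("scene",340,488,170,160,4,0))
print(cr("scene",437,438,170,160,4,0))
E
```

```text
[644.9   4.3  45. ]
[564.6   5.3   0. ]
[561.2   2.7  45. ]
[732.4  69.1   8. ] [642.2 137.2   0. ]
[556.3 131.3   0. ]
```

>>> {"op": "apply_moves", "data": {"commands": "0.8 15 0 0 0.009;0.8 30 0 0 0.009;0.8 44 0 0 0.009;0.8 44 0 8 0.009;0.8 44 0 16 0.009;0.8 44 0 26 0.009;0.8 44 0 38 0.009;0.8 44 0 50 0.009;0.8 44 0 60 0.009;0.8 44 0 60 0.009"}}

```text
time: 13.8
tool_pos: [613.5, 73.1, 16.1]
tool_rot: [7.5, 90.0, -172.4]
contact_force: [0.3, -0.1, 0.8]
gripper_width: 0.802
```

```bash
python3 - <<'E'
from h import *
plan([572,72,16],-90)
i,d=snap("scene","s9"); crop(i,190,330,160,300,"s9c",5)
i,d=snap("top","t9"); crop(i,170,280,120,220,"t9c",7)
E
```

```text
t 13.8 pos [613.5  73.1  16.1] ytool -89.93 F [ 0.3 -0.1  0.8] g 0.802
shift [ 0.1  1.  41.5] R [[-0.0, 0.001, -1.0], [-0.0, -1.0, -0.001], [-1.0, 0.0, 0.0]]
turn rad 0.0012
```

View pics/s9c.png

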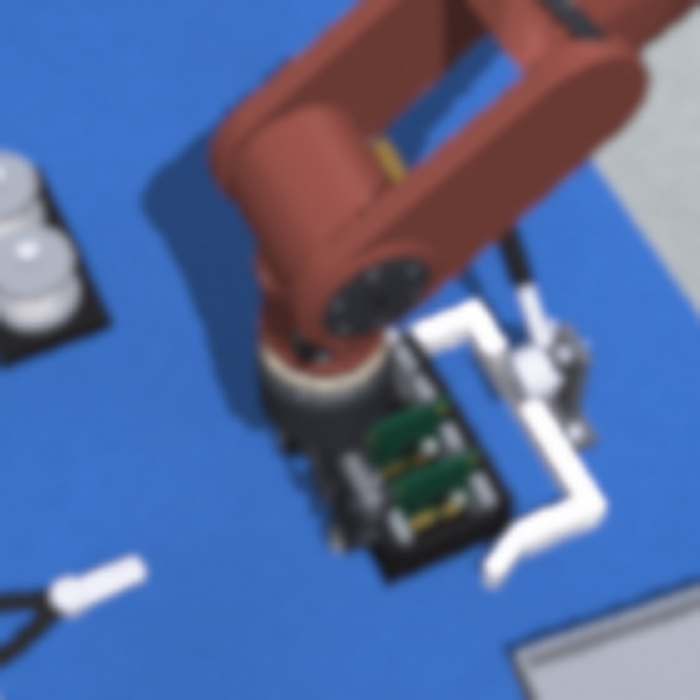

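>>> {"op": "apply_moves", "data": {"commands": "0.8 0 1 6 0.001;0.8 0 1 12 0.001;0.8 0 1 18 0.001;0.8 0 1 24 0.001;0.8 0 1 29 0.001;0.8 0 1 33 0.001;0.8 0 1 36 0.001;0.8 0 1 37 0.001;0.8 0 1 38 0.001;0.8 0 1 39 0.001"}}

```text
time: 14.9
tool_pos: [576.7, 71.9, 16.0]
tool_rot: [179.8, 89.9, -0.2]
contact_force: [5.0, 0.9, 2.2]
gripper_width: 0.799
```

>>> {"op": "apply_moves", "data": {"commands": "0.8 0 0 1 0;0.8 0 0 1 0;0.8 0 0 2 0;0.8 0 0 2 0;0.8 0 0 3 0;0.8 0 0 3 0;0.8 0 0 4 0;0.8 0 0 4 0;0.8 0 0 4 0;0.8 0 0 4 0"}}

```text
time: 15.9
tool_pos: [572.6, 71.9, 15.9]
tool_rot: [-179.9, 89.9, 0.0]
contact_force: [5.4, 0.3, 3.2]
gripper_width: 0.801
```

```bash
python3 - <<'E'
from h import *
plan([572,72,16],-90)
i,d=snap("scene","s10"); crop(i,190,330,160,300,"s10c",5)
E
```

```text
t 15.9 pos [572.6  71.9  15.9] ytool -90.01 F [5.4 0.3 3.2] g 0.801
shift [-0.1 -0.1  0.6] R [[0.002, -0.0, -1.0], [0.0, -1.0, 0.0], [-1.0, -0.0, -0.002]]
turn rad -0.0002
```

View pics/s10c.png

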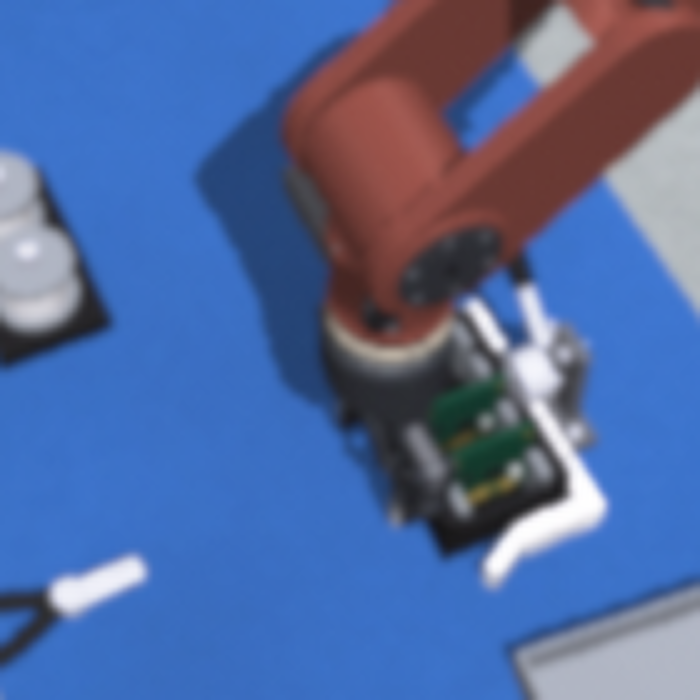

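>>> {"op": "apply_moves", "data": {"commands": "0.8 0 0 1 0;0.8 0 0 1 0;0.8 0 0 2 0;0.8 0 0 2 0;0.8 0 0 3 0;0.8 0 0 3 0;0.8 0 0 3 0;0.8 0 0 3 0;0.8 0 0 3 0;0.8 0 0 3 0"}}

```text
time: 16.95
tool_pos: [569.9, 71.9, 16.0]
tool_rot: [179.6, 89.9, -0.4]
contact_force: [4.5, 0.9, 3.0]
gripper_width: 0.798
```

>>> {"op": "apply_moves", "data": {"commands": "0.8 0 0 1 0;0.8 0 0 1 0;0.8 0 0 2 0;0.8 0 0 2 0;0.8 0 0 3 0;0.8 0 0 3 0;0.8 0 0 3 0;0.8 0 0 3 0;0.8 0 0 3 0;0.8 0 0 3 0"}}

```text
time: 17.95
tool_pos: [569.9, 71.9, 16.8]
tool_rot: [-179.3, 89.5, 0.7]
contact_force: [10.4, 1.3, -0.8]
gripper_width: 0.803
```

>>> {"op": "apply_moves", "data": {"commands": "0.8 0 0 1 0;0.8 0 0 1 0;0.8 0 0 2 0;0.8 0 0 2 0;0.8 0 0 3 0;0.8 0 0 3 0;0.8 0 0 3 0;0.8 0 0 3 0;0.8 0 0 3 0;0.8 0 0 3 0"}}

```text
time: 18.95
tool_pos: [569.8, 71.9, 17.9]
tool_rot: [-179.3, 89.1, 0.7]
contact_force: [14.4, 1.4, -1.8]
gripper_width: 0.798
```

```bash
python3 - <<'E'
from h import *
plan([572,72,16],-90)
i,d=snap("scene","s11"); crop(i,190,330,160,300,"s11c",5)
i,d=snap("top","t11"); crop(i,170,280,140,220,"t11c",7)
E
```

```text
t 18.95 pos [569.8  71.9  17.9] ytool -90.02 F [14.4  1.4 -1.8] g 0.798
shift [ 1.9 -0.1 -2.2] R [[0.016, -0.0, -1.0], [0.0, -1.0, 0.0], [-1.0, -0.0, -0.016]]
turn rad -0.0003
```

View pics/s11c.png

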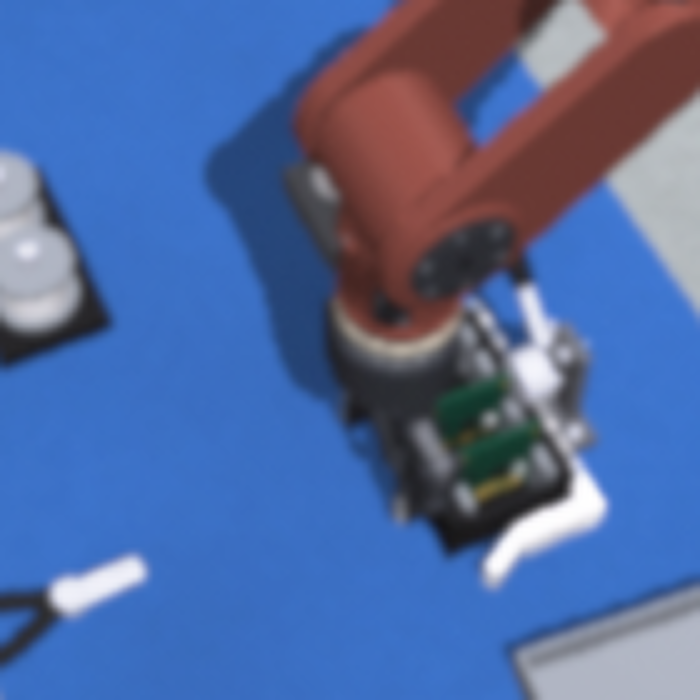

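>>> {"op": "apply_moves", "data": {"commands": "0.8 0 0 -8 0;0.8 0 0 -20 0;0.6 -10 0 -25 0;0.4 -40 0 -25 0;0.2 -80 0 -25 0;0 -125 0 -25 0;0 -170 0 -25 0;0 -210 0 0 0;0 -220 40 40 0;0 -220 80 80 0"}}

```text
time: 20.05
tool_pos: [492.4, 1.6, 238.1]
tool_rot: [165.3, 89.8, -14.5]
contact_force: [0.1, -1.2, -0.2]
gripper_width: -0.002
```

```bash
python3 - <<'E'
from h import *
plan([457.5,-30,230],-90)
i,d=snap("top","t12"); crop(i,170,280,140,220,"t12c",7)
i,d=snap("scene","s12"); crop(i,190,330,160,300,"s12c",5)
E
```

```text
t 20.05 pos [492.4   1.6 238.1] ytool -89.84 F [ 0.1 -1.2 -0.2] g -0.002
shift [ 8.  31.5 35. ] R [[0.003, 0.003, -1.0], [-0.001, -1.0, -0.003], [-1.0, 0.001, -0.003]]
turn rad 0.0028
```

View pics/s12c.png

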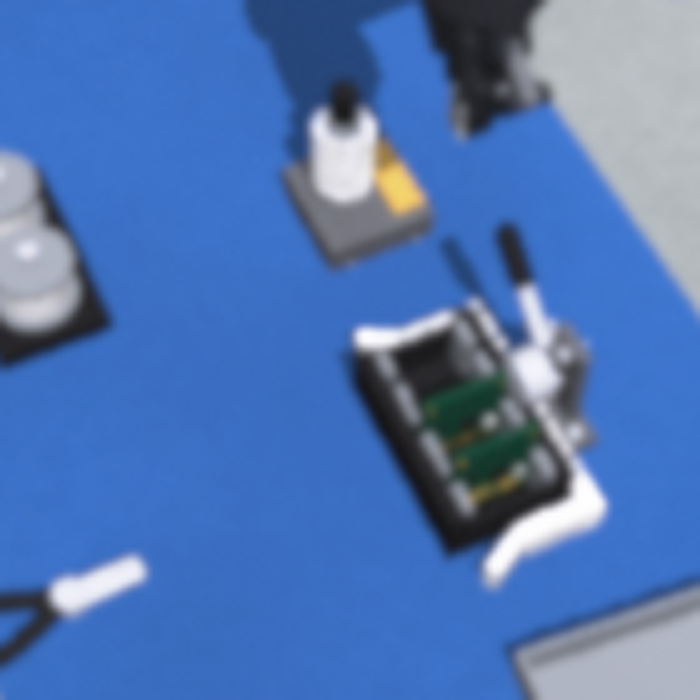

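View pics/t12c.png

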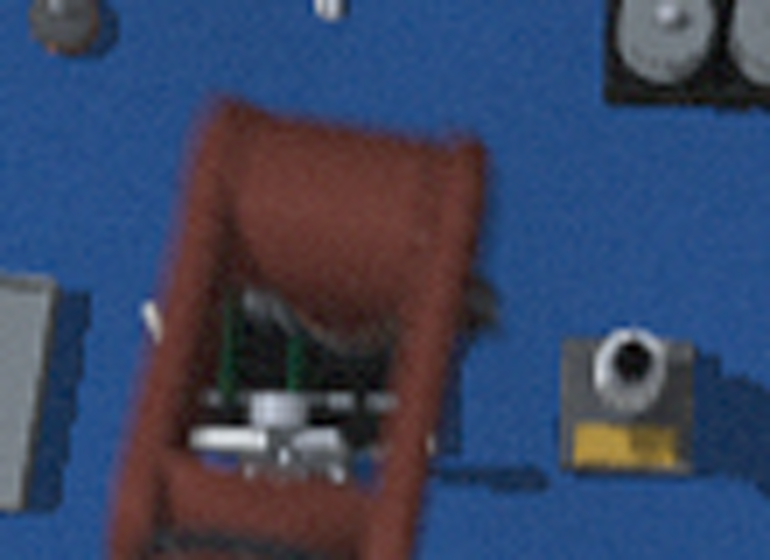

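```bash
python3 - <<'E'
from h import *
print(cr("scene",510,228,190,160,5,122),cr("scene",525,275,190,160,5,102))
E
```

```text
[454.64604009   6.11219209 122.        ] [455.01902263  29.75818804 102.        ]
```

>>> {"op": "apply_moves", "data": {"commands": "0 0 8 9 0;0 0 16 18 0;0 0 24 27 0;0 10 32 35 0;0 40 32 35 0;0 70 32 35 0;0 95 32 35 0;0 115 32 35 0;0 125 32 35 0;0 125 32 35 0"}}

```text
time: 21.15
tool_pos: [455.8, -30.0, 108.0]
tool_rot: [-12.5, 89.7, 167.5]
contact_force: [0.2, 0.5, 0.3]
gripper_width: 0.0
```

```bash
python3 - <<'E'
from h import *
plan([457.5,-30,113],-90)
i,d=snap("scene","s13"); crop(i,220,330,140,250,"s13c",6)
E
```

```text
t 21.15 pos [455.8 -30.  108. ] ytool -90.01 F [0.2 0.5 0.3] g 0.0
shift [-5.   0.  -1.7] R [[-0.004, -0.0, -1.0], [0.001, -1.0, 0.0], [-1.0, -0.001, 0.004]]
turn rad -0.0002
```

View pics/s13c.png

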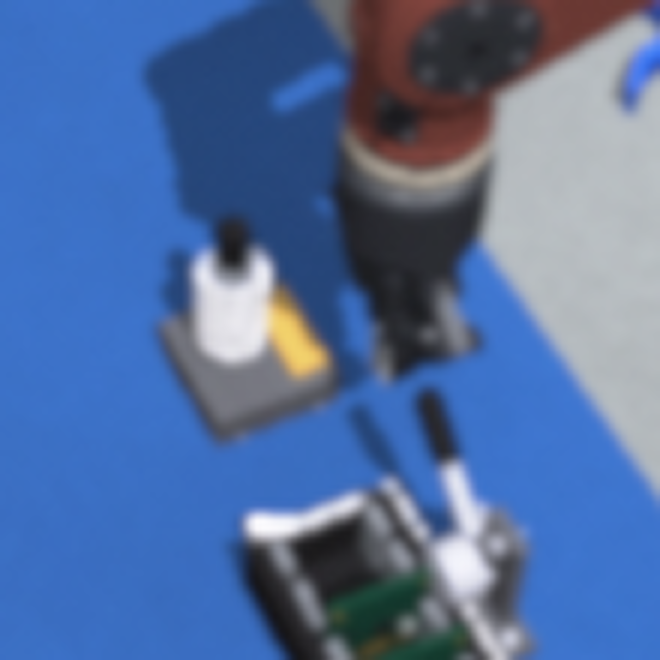

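>>> {"op": "apply_moves", "data": {"commands": "0 0 -8 -1 0;0 0 -16 -1 0;0 0 -24 -1 0;0 0 -32 -1 0;0 0 -40 -1 0;0 0 -48 -1 0;0 0 -56 -1 0;0 0 -63 -1 0;0 0 -70 -1 0;0 0 -75 -1 0"}}

```text
time: 22.2
tool_pos: [472.0, 43.9, 119.7]
tool_rot: [175.4, 88.2, -4.6]
contact_force: [12.2, -1.7, 12.9]
gripper_width: 0.007
```

```bash
python3 - <<'E'
from h import *
plan([457.5,70,110],-90)
i,d=snap("scene","s14"); crop(i,220,330,140,250,"s14c",6)
E
```

```text
t 22.2 pos [472.   43.9 119.7] ytool -90.08 F [12.2 -1.7 12.9] g 0.007
shift [  9.2 -26.1  14.8] R [[0.031, -0.001, -1.0], [-0.002, -1.0, 0.001], [-1.0, 0.002, -0.031]]
turn rad -0.0014
```

View pics/s14c.png

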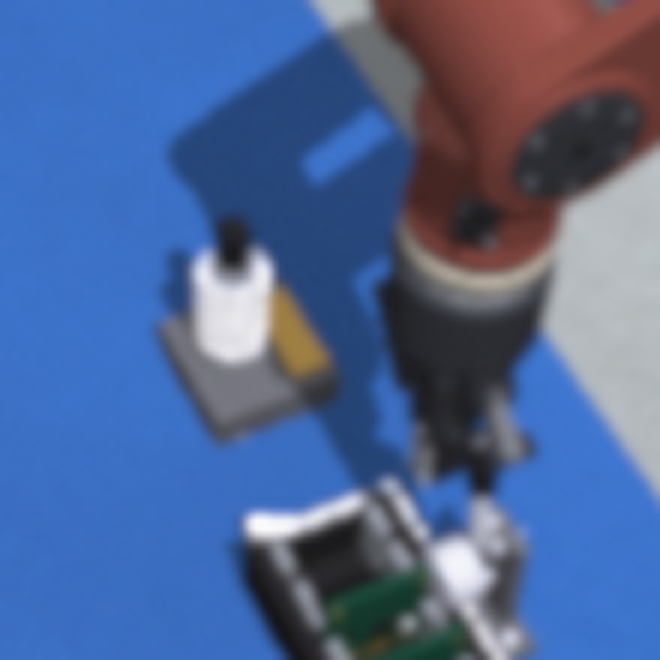

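```bash
python3 - <<'E'
from h import *
i,d=snap("scene","s15"); crop(i,270,325,195,250,"s15c",12)
i,d=snap("top","t15"); crop(i,180,250,160,220,"t15c",10)
plan([457.5,70,110],-90)
E
```

```text
t 22.35 pos [472.2  44.6 119.5] ytool -90.06 F [13.8 -1.6 13.9] g -0.005
shift [  9.  -25.4  15. ] R [[0.031, -0.001, -1.0], [-0.001, -1.0, 0.001], [-1.0, 0.001, -0.031]]
turn rad -0.001
```

View pics/s15c.png

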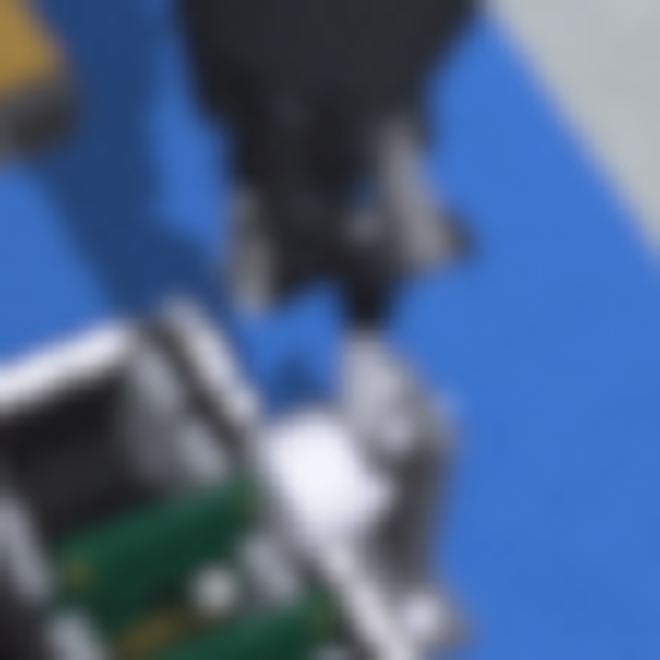

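View pics/t15c.png

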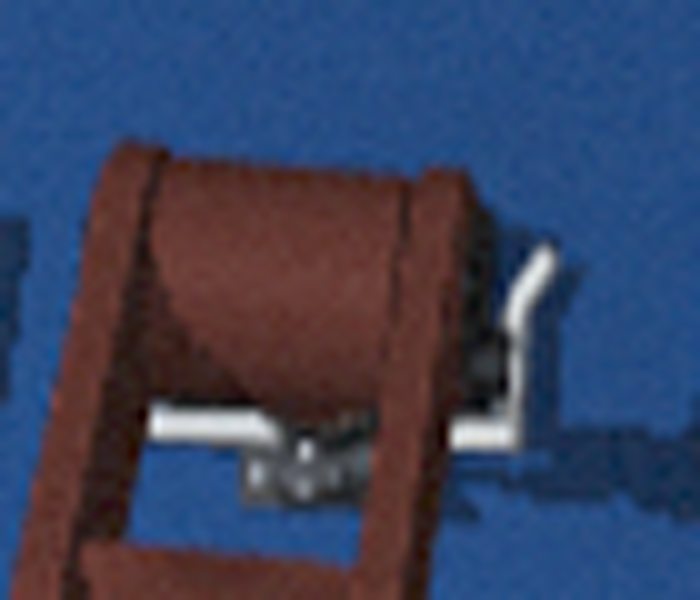

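>>> {"op": "apply_moves", "data": {"commands": "0 -15 3 0 0;0 -30 6 0 0;0 -50 9 0 0;0 -70 12 0 0;0.2 -80 15 0 -0.15;0.4 -80 15 0 -0.3;0.5 -80 18 0 -0.45;0.5 -80 21 0 -0.6;0.5 -80 24 0 -0.75;0.5 -80 24 0 -0.9"}}

```text
time: 23.35
tool_pos: [458.8, 21.3, 190.9]
tool_rot: [124.8, 89.9, -3.3]
contact_force: [-0.1, 0.3, -0.1]
gripper_width: 0.502
```

```bash
python3 - <<'E'
from h import *
plan([457,20,190],0)
i,d=snap("scene","s16"); crop(i,220,330,140,250,"s16c",6)
E
```

```text
t 23.35 pos [458.8  21.3 190.9] ytool -38.06 F [-0.1  0.3 -0.1] g 0.502
shift [ 0.9 -0.6  2.2] R [[0.002, 0.787, -0.616], [-0.0, -0.616, -0.787], [-1.0, 0.001, -0.001]]
turn rad -0.6643
```

View pics/s16c.png

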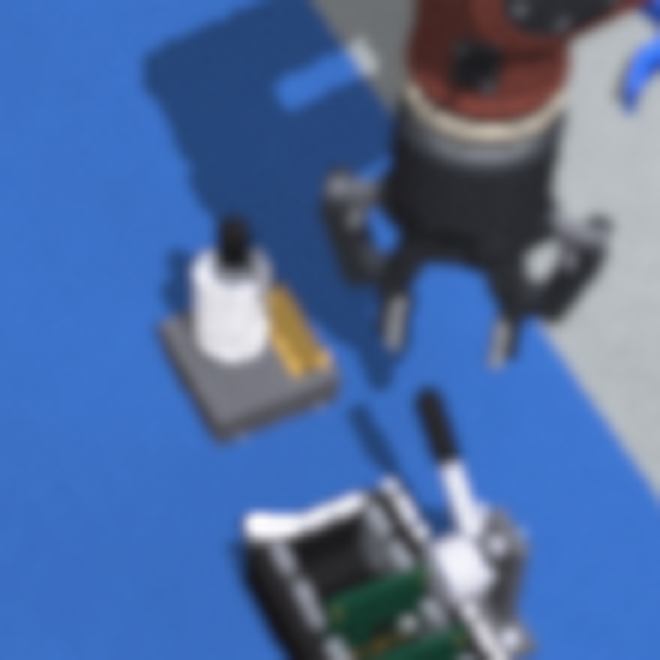

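>>> {"op": "apply_moves", "data": {"commands": "0.5 0 0 2 -0.14;0.5 0 0 2 -0.28;0.5 0 0 2 -0.42;0.5 0 0 2 -0.56;0.5 10 0 2 -0.664;0.5 35 0 2 -0.664;0.5 60 0 2 -0.664;0.5 80 0 2 -0.664;0.5 88 0 2 -0.664;0.5 88 0 2 -0.664"}}

```text
time: 24.4
tool_pos: [456.4, 19.8, 101.3]
tool_rot: [-97.9, 89.9, 171.7]
contact_force: [-0.6, 0.6, -0.1]
gripper_width: 0.496
```

```bash
python3 - <<'E'
from h import *
plan([457,20,101],0)
i,d=snap("scene","s17"); crop(i,220,330,140,250,"s17c",6)
i,d=snap("top","t17"); crop(i,180,250,160,220,"t17c",10)
E
```

```text
t 24.4 pos [456.4  19.8 101.3] ytool -0.44 F [-0.6  0.6 -0.1] g 0.496
shift [ 0.3  0.6 -0.3] R [[-0.002, 1.0, -0.008], [0.0, -0.008, -1.0], [-1.0, -0.002, -0.0]]
turn rad -0.0077
```

View pics/s17c.png

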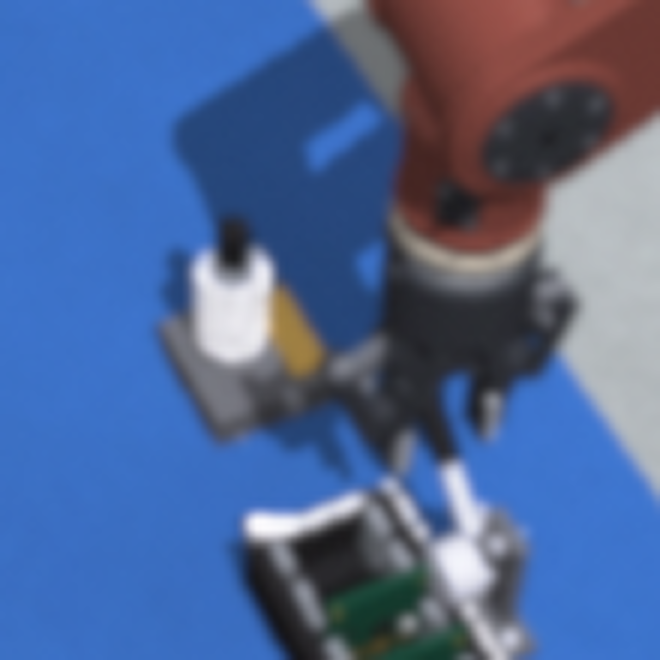

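>>> {"op": "apply_moves", "data": {"commands": "0.3 0 0 0 0;0.2 0 0 0 0;0.1 0 0 0 0;0.1 0 0 0 0;0.1 0 0 0 0;0.1 0 0 0 0;0.1 0 0 0 0;0.1 0 0 0 0;0.1 0 0 0 0;0.1 0 0 0 0", "squeeze": 30}}

```text
time: 25.5
tool_pos: [457.8, 19.1, 103.3]
tool_rot: [70.7, 90.0, -19.7]
contact_force: [-2.2, 0.5, 6.4]
gripper_width: 0.176
```

>>> {"op": "apply_moves", "data": {"commands": "0.1 -4 0 -4 0;0.1 -8 0 -8 0;0.1 -15 0 -18 0;0.1 -20 0 -29 0;0.1 -23 0 -41 0;0.1 -24 0 -53 0;0.1 -23 0 -65 0;0.1 -20 0 -77 0;0.1 -16 0 -87 0;0.1 -16 0 -87 0"}}

```text
time: 26.5
tool_pos: [457.8, 108.8, 118.1]
tool_rot: [177.2, 89.8, 86.8]
contact_force: [-2.6, 5.0, 3.6]
gripper_width: 0.153
```

```bash
python3 - <<'E'
from h import *
plan([457,20,101],0)
i,d=snap("scene","s18"); crop(i,220,330,140,250,"s18c",6)
E
```

```text
t 26.5 pos [457.8 108.8 118.1] ytool -0.42 F [-2.6  5.   3.6] g 0.153
shift [16.7 -0.2 88.8] R [[0.0, 1.0, -0.007], [0.004, -0.007, -1.0], [-1.0, 0.0, -0.004]]
turn rad -0.0074
```

View pics/s18c.png

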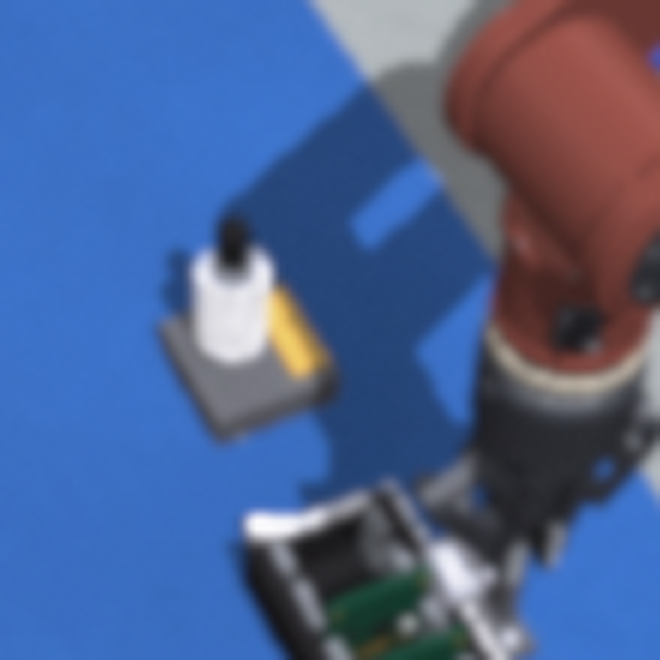

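Past the high point, still holding. Open and let it snap, then lift off.

>>> {"op": "apply_moves", "data": {"commands": "0.3 0 0 0 0;0.5 0 0 0 0;0.5 0 0 0 0;0.5 0 0 0 0;0.5 0 0 0 0;0.5 -20 0 0 0;0.5 -50 0 0 0;0.5 -80 0 0 0;0.5 -110 0 0 0;0.5 -125 0 -10 0"}}

```text
time: 27.55
tool_pos: [459.6, 115.9, 246.2]
tool_rot: [91.8, 89.7, 1.3]
contact_force: [0.2, 0.3, 0.0]
gripper_width: 0.501
```

>>> {"op": "apply_moves", "data": {"commands": "0.5 -10 0 20 0.14;0.5 -10 0 60 0.28;0.5 -10 0 100 0.42;0.5 -10 0 145 0.56;0.5 -10 0 190 0.7;0.5 -10 0 235 0.84;0.5 -10 0 260 0.98;0.5 -10 0 270 1.12;0.5 -10 0 270 1.26;0.5 -10 0 270 1.4"}}

```text
time: 28.55
tool_pos: [455.9, -153.8, 252.0]
tool_rot: [-50.1, 89.9, 138.8]
contact_force: [0.2, 0.9, 0.6]
gripper_width: 0.5
```

```bash
python3 - <<'E'
from h import *
plan([457,20,101],-90)
i,d=snap("scene","s19"); crop(i,220,330,140,250,"s19c",6)
i,d=snap("top","t19"); crop(i,110,250,130,230,"t19c",5);crop(i,180,250,160,220,"t19d",10)
E
```

```text
t 28.55 pos [ 455.9 -153.8  252. ] ytool -81.03 F [0.2 0.9 0.6] g 0.5
shift [ 151.2 -171.3  -28.3] R [[-0.001, 0.156, -0.988], [0.001, -0.988, -0.156], [-1.0, -0.001, 0.001]]
turn rad 0.1566
```

View pics/s19c.png

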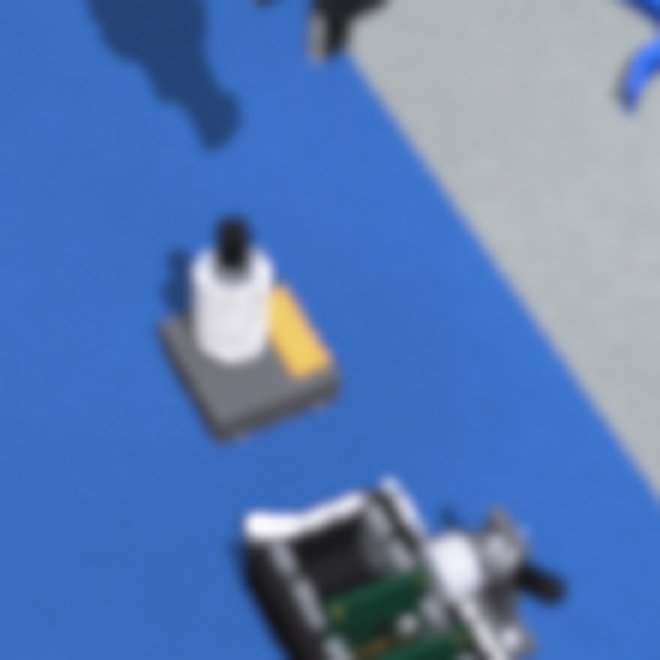

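View pics/t19d.png

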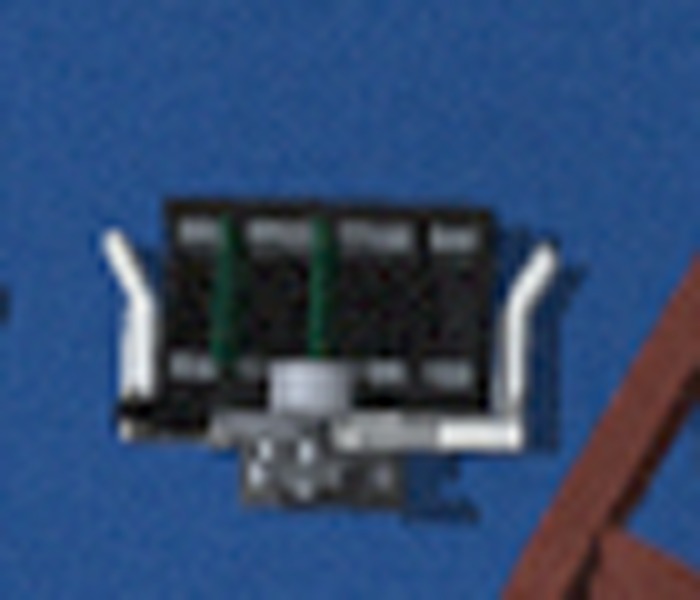

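View pics/t19c.png

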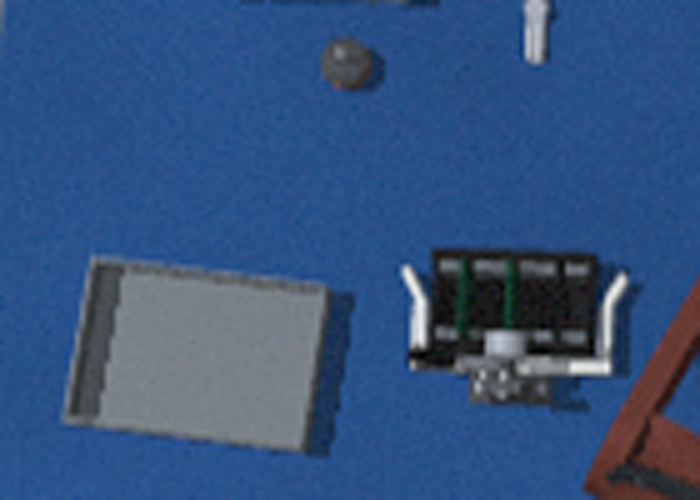

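```bash
python3 - <<'E'
from h import *
np.set_printoptions(precision=1,suppress=True)
i=cv2.imread("pics/t19.png")
h=cv2.cvtColor(i,cv2.COLOR_BGR2HSV)
m=cv2.inRange(h,(55,90,30),(90,255,255)); m[:, :195]=0;m[:, 220:]=0;m[:178]=0;m[200:]=0
n,l,s,c=cv2.connectedComponentsWithStats(m)
for k in range(1,n):
    if s[k,4]>5: print(s[k],c[k],ray("top",*c[k],71),ray("top",*c[k],60))
for p in [(168,200,45),(497,207,45),(492,408,45)]: print(cr("top",*p[:2],180,160,10,p[2]))
E
```

```text
[201 181   4  17  39] [202.2 189.4] [512.2 108.   71. ] [513.9 109.4  60. ]
[211 182   3  14  28] [211.6 188. ] [519.3  70.   71. ] [521.1  71.1  60. ]
[557.  137.9  45. ]
[558.4   1.   45. ]
[473.9  -0.3  45. ]
```

```bash
python3 - <<'E'
from h import *
plan([525,108.5,150],-90)
E
```

```text
t 28.65 pos [ 455.9 -153.4  252.1] ytool -80.62 F [-0.2 -0.2  0.3] g 0.498
shift [ 102.2 -247.  -110.9] R [[-0.001, 0.163, -0.987], [0.001, -0.987, -0.163], [-1.0, -0.001, 0.001]]
turn rad 0.1637
```

>>> {"op": "apply_moves", "data": {"commands": "0.5 0 -35 -16 0.16;0.5 0 -70 -32 0.164;0.5 0 -110 -50 0.164;0.4 0 -150 -67 0.164;0.3 0 -190 -85 0.164;0.3 0 -225 -101 0.164;0.3 20 -247 -111 0.164;0.3 60 -247 -111 0.164;0.3 100 -247 -111 0.164;0.3 102 -247 -111 0.164"}}

```text
time: 29.65
tool_pos: [519.7, 108.5, 144.4]
tool_rot: [3.8, 89.2, -176.0]
contact_force: [-0.3, -0.3, -0.1]
gripper_width: 0.301
```

```bash
python3 - <<'E'
from h import *
plan([525,108.5,44],-90)
E
```

```text
t 29.65 pos [519.7 108.5 144.4] ytool -89.79 F [-0.3 -0.3 -0.1] g 0.301
shift [ 1.003e+02 -1.000e-01 -6.700e+00] R [[-0.014, 0.004, -1.0], [-0.001, -1.0, -0.004], [-1.0, 0.001, 0.014]]
turn rad 0.0037
```

>>> {"op": "apply_moves", "data": {"commands": "0.3 0 0 0 0.003;0.3 15 0 0 0.003;0.3 30 0 0 0.003;0.3 45 0 0 0.003;0.3 55 0 0 0.003;0.3 60 0 0 0.003;0.3 60 0 0 0.003;0.3 60 0 0 0.003;0.3 60 0 0 0.003;0.3 60 0 0 0.003"}}

```text
time: 30.65
tool_pos: [525.9, 108.1, 91.7]
tool_rot: [-177.4, 89.9, 2.4]
contact_force: [0.3, 0.5, 0.3]
gripper_width: 0.301
```

```bash
python3 - <<'E'
from h import *
plan([525,108.5,44],-90)
i,d=snap("scene","s20"); crop(i,230,330,160,260,"s20c",7)
i,d=snap("top","t20"); crop(i,180,250,160,220,"t20c",10)
E
```

```text
t 30.65 pos [525.9 108.1  91.7] ytool -90.18 F [0.3 0.5 0.3] g 0.301
shift [47.7 -0.4  1. ] R [[0.001, -0.003, -1.0], [0.0, -1.0, 0.003], [-1.0, -0.0, -0.001]]
turn rad -0.0031
```

View pics/s20c.png

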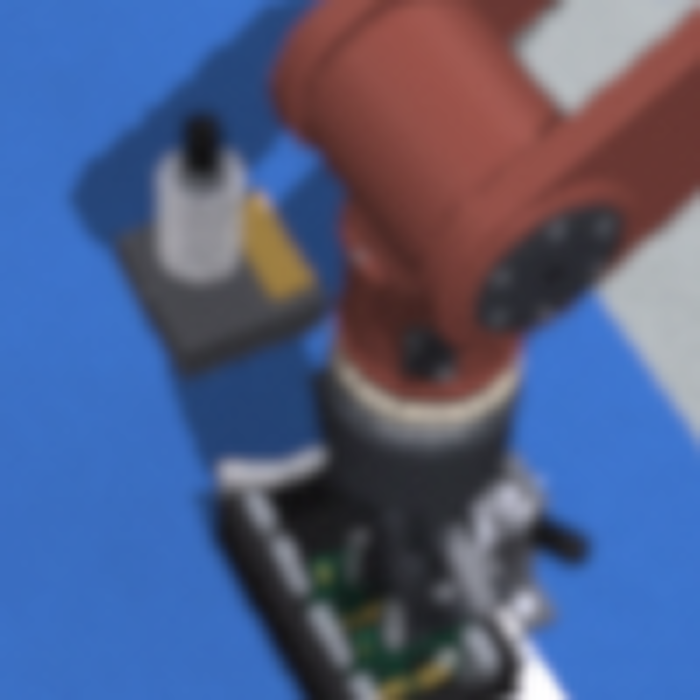

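View pics/t20c.png

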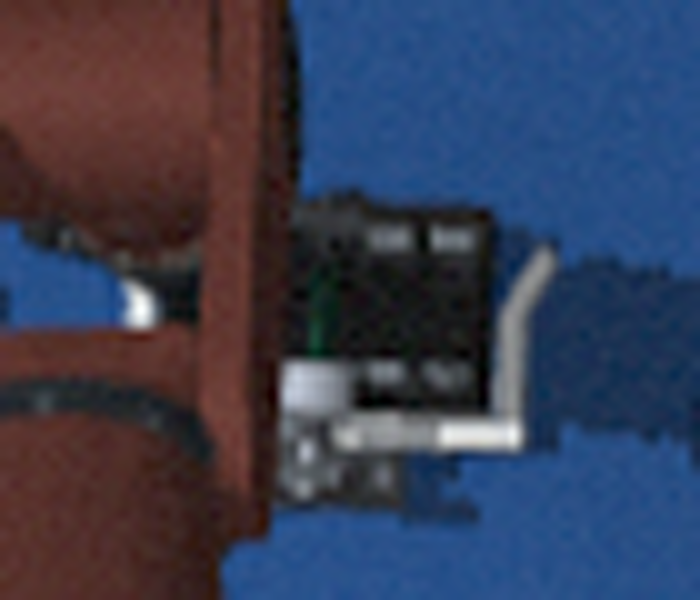

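>>> {"op": "apply_moves", "data": {"commands": "0.3 8 0 0 0;0.3 16 0 0 0;0.3 24 0 0 0;0.3 32 0 0 0;0.3 37 0 0 0;0.3 37 0 0 0;0.3 37 0 0 0;0.2 37 0 0 0;0.1 37 0 0 0;0 37 0 0 0", "squeeze": 45}}

```text
time: 31.75
tool_pos: [525.8, 108.2, 54.5]
tool_rot: [-164.4, 89.9, 15.4]
contact_force: [-0.3, 0.2, 0.8]
gripper_width: 0.049
```

>>> {"op": "apply_moves", "data": {"commands": "0 0 0 0 0;0 0 0 0 0;0 0 0 0 0;0 0 0 0 0;0 0 0 0 0;0 0 0 0 0;0 0 0 0 0;0 0 0 0 0;0 0 0 0 0;0 0 0 0 0"}}

```text
time: 32.75
tool_pos: [525.8, 108.1, 54.5]
tool_rot: [-168.5, 89.9, 11.3]
contact_force: [-0.7, 0.4, 5.8]
gripper_width: 0.047
```

>>> {"op": "apply_moves", "data": {"commands": "0 -5 0 0 0;0 -12 0 0 0;0 -20 0 0 0;0 -30 0 0 0;0 -40 0 0 0;0 -52 0 0 0;0 -64 0 0 0;0 -76 0 0 0;0 -88 0 0 0;0 -95 0 0 0"}}

```text
time: 33.75
tool_pos: [526.1, 108.0, 150.9]
tool_rot: [-178.5, 89.9, 1.3]
contact_force: [-0.9, 0.4, -0.7]
gripper_width: 0.048
```

```bash
python3 - <<'E'
from h import *
np.set_printoptions(precision=1,suppress=True)
plan([500,324,150],-90)
i,d=snap("scene","s21"); crop(i,230,340,160,270,"s21c",6)
i,d=snap("top","t21"); crop(i,115,195,160,220,"t21c",9)
E
```

```text
t 33.75 pos [526.1 108.  150.9] ytool -90.19 F [-0.9  0.4 -0.7] g 0.048
shift [   0.8 -215.9   26.8] R [[0.002, -0.003, -1.0], [0.0, -1.0, 0.003], [-1.0, -0.0, -0.002]]
turn rad -0.0032
```

View pics/s21c.png

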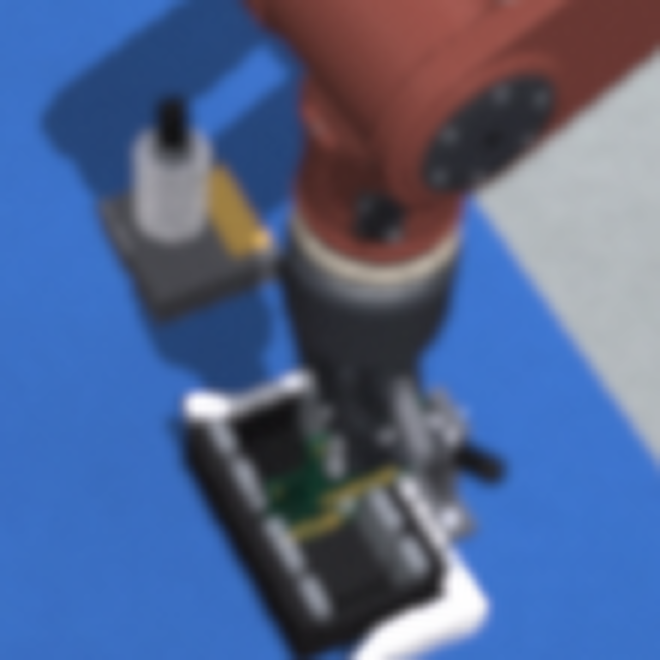

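View pics/t21c.png

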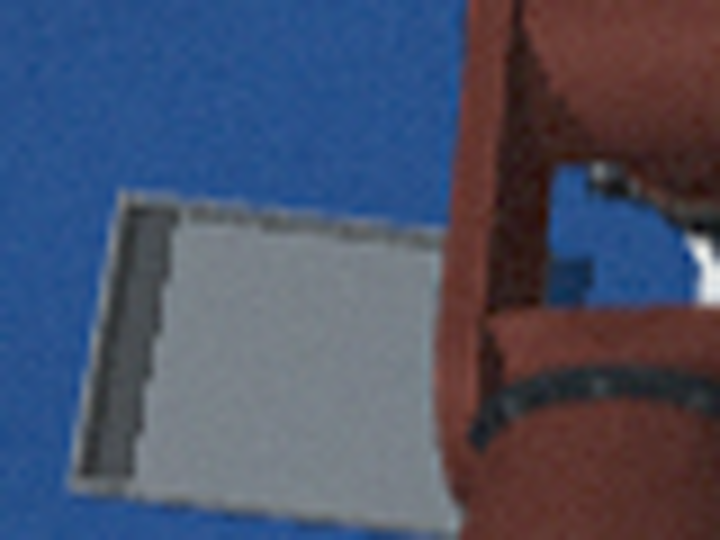

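```bash
python3 - <<'E'
from h import *
np.set_printoptions(precision=1,suppress=True)
for p in [(122,193,28),(70,490,28)]: print(cr("top",*p[:2],115,160,9,p[2]))
plan([508,350,150],-90)
E
```

```text
[544.7 425.4  28. ]
[405.4 438.   28. ]
t 33.85 pos [526.4 108.1 150.8] ytool -90.19 F [-0.   1.1 -0.9] g 0.046
shift [   0.8 -241.9   19.2] R [[0.003, -0.003, -1.0], [0.0, -1.0, 0.003], [-1.0, -0.0, -0.003]]
turn rad -0.0032
```

>>> {"op": "apply_moves", "data": {"commands": "0 0 -20 0 0;0 0 -45 0 0;0 0 -75 0 0;0 0 -105 8 0;0 0 -135 18 0;0 0 -165 28 0;0 0 -195 38 0;0 0 -220 45 0;0 0 -240 48 0;0 0 -248 48 0"}}

```text
time: 34.85
tool_pos: [477.0, 357.6, 148.2]
tool_rot: [15.8, 89.9, -164.3]
contact_force: [0.4, -0.1, -0.7]
gripper_width: 0.048
```

```bash
python3 - <<'E'
from h import *
plan([478,356,54],-90)
i,d=snap("top","t22"); crop(i,105,205,160,230,"t22c",7)
i,d=snap("scene","s22"); crop(i,260,400,240,370,"s22c",5)
E
```

```text
t 34.85 pos [477.  357.6 148.2] ytool -90.06 F [ 0.4 -0.1 -0.7] g 0.048
shift [94.2  1.6 -1.1] R [[-0.001, -0.001, -1.0], [-0.0, -1.0, 0.001], [-1.0, 0.0, 0.001]]
turn rad -0.0011
```

View pics/t22c.png

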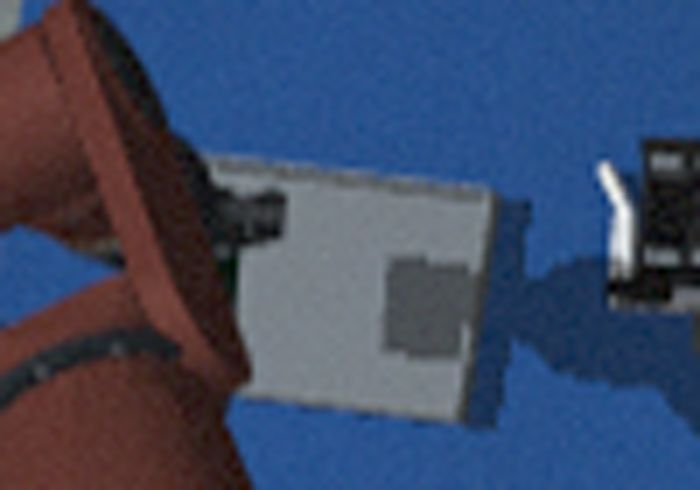

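View pics/s22c.png

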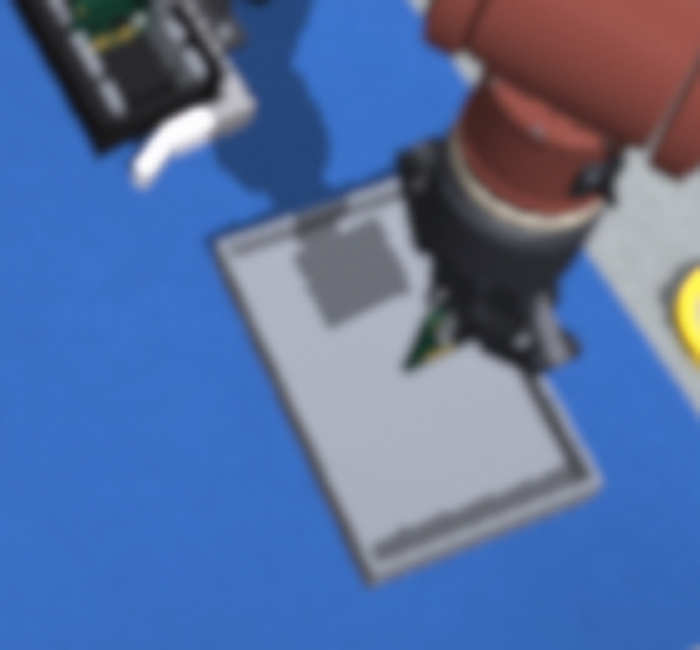

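>>> {"op": "apply_moves", "data": {"commands": "0 15 0 0 0;0 30 0 0 0;0 45 0 0 0;0 60 0 0 0;0 73 0 0 0;0 82 0 0 0;0 88 0 0 0;0 90 0 0 0;0 91 0 0 0;0 91 0 0 0"}}

```text
time: 35.95
tool_pos: [478.6, 356.5, 58.6]
tool_rot: [-150.4, 89.9, 29.4]
contact_force: [0.2, 0.3, 0.0]
gripper_width: 0.049
```

>>> {"op": "apply_moves", "data": {"commands": "0 0.5 0 0 0;0 1 0 0 0;0 1.5 0 0 0;0 2 0 0 0;0 2.5 0 0 0;0 3 0 0 0;0 3 0 0 0;0 3 0 0 0;0 3 0 0 0;0 3 0 0 0"}}

```text
time: 36.95
tool_pos: [478.1, 356.2, 55.0]
tool_rot: [-146.9, 90.0, 32.9]
contact_force: [-0.9, -0.5, -1.4]
gripper_width: 0.05
```

>>> {"op": "apply_moves", "data": {"commands": "0 0.5 0 0 0;0 1 0 0 0;0 1.5 0 0 0;0 2 0 0 0;0 2.5 0 0 0;0 3 0 0 0;0 3.5 0 0 0;0 3.5 0 0 0;0 3.5 0 0 0;0 3.5 0 0 0"}}

```text
time: 37.95
tool_pos: [478.2, 356.2, 52.5]
tool_rot: [37.6, 90.0, -142.5]
contact_force: [-1.9, -1.7, 6.2]
gripper_width: 0.048
```

>>> {"op": "apply_moves", "data": {"commands": "0.07 0 0 0 0;0.09 0 0 0 0;0.12 0 0 0 0;0.15 0 0 0 0;0.2 0 0 0 0;0.25 0 0 0 0;0.3 0 0 0 0;0.3 0 0 0 0;0.3 0 0 0 0;0.3 0 0 0 0"}}

```text
time: 38.95
tool_pos: [478.1, 356.2, 51.5]
tool_rot: [-155.7, 90.0, 24.2]
contact_force: [-0.0, 0.0, 0.5]
gripper_width: 0.302
```

>>> {"op": "apply_moves", "data": {"commands": "0.3 -5 0 0 0;0.3 -12 0 0 0;0.3 -20 0 0 0;0.3 -30 0 0 0;0.3 -42 0 0 0;0.3 -55 0 0 0;0.3 -70 0 0 0;0.3 -85 0 0 0;0.3 -100 0 0 0;0.3 -110 0 0 0"}}

```text
time: 39.95
tool_pos: [478.8, 356.6, 163.8]
tool_rot: [-150.5, 89.9, 29.3]
contact_force: [-0.4, 0.8, 0.8]
gripper_width: 0.297
```

```bash
python3 - <<'E'
from h import *
plan([526,70,150],-90)
i,d=snap("scene","s23"); crop(i,260,400,240,370,"s23c",5)
E
```

```text
t 39.95 pos [478.8 356.6 163.8] ytool -90.18 F [-0.4  0.8  0.8] g 0.297
shift [ 13.6 286.5 -48. ] R [[0.002, -0.003, -1.0], [0.001, -1.0, 0.003], [-1.0, -0.001, -0.002]]
turn rad -0.0031
```

View pics/s23c.png

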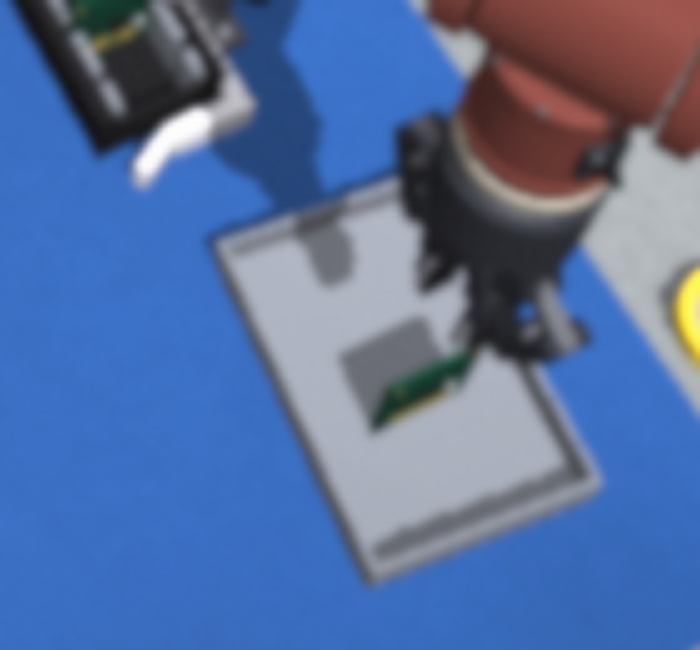

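>>> {"op": "apply_moves", "data": {"commands": "0.3 0 30 -10 0;0.3 0 65 -20 0;0.3 0 100 -30 0;0.3 0 140 -40 0;0.3 0 180 -47 0;0.3 0 220 -47 0;0.3 0 255 -47 0;0.3 0 280 -47 0;0.3 10 286 -47 0;0.3 15 286 -47 0"}}

```text
time: 41.0
tool_pos: [523.6, 69.4, 145.4]
tool_rot: [-13.7, 89.9, 166.0]
contact_force: [-0.5, 1.5, -0.3]
gripper_width: 0.299
```

```bash
python3 - <<'E'
from h import *
plan([525,70,54.5],-90)
i,d=snap("top","t24"); crop(i,115,225,150,220,"t24c",7)
E
```

```text
t 41.0 pos [523.6  69.4 145.4] ytool -90.3 F [-0.5  1.5 -0.3] g 0.299
shift [90.9 -0.6 -1.6] R [[-0.002, -0.005, -1.0], [0.0, -1.0, 0.005], [-1.0, -0.0, 0.002]]
turn rad -0.0052
```

View pics/t24c.png

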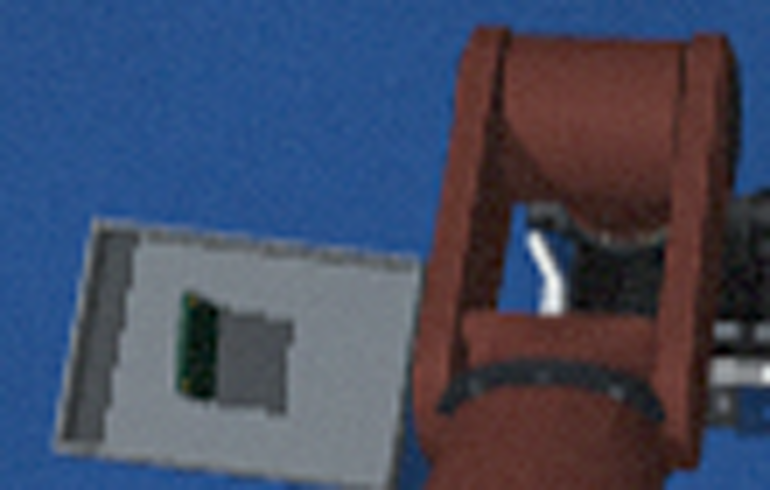

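>>> {"op": "apply_moves", "data": {"commands": "0.3 15 -0.5 0 0;0.3 30 -0.5 -1 0;0.3 45 -0.5 -1 0;0.3 60 -0.5 -1 0;0.3 75 -0.5 -1 0;0.3 85 -0.5 -1 0;0.3 91 -0.5 -1 0;0.3 91 -0.5 -1 0;0.3 91 -0.5 -1 0;0.2 91 -0.5 -1 0"}}

```text
time: 42.05
tool_pos: [526.1, 70.5, 56.4]
tool_rot: [179.9, 89.9, -0.3]
contact_force: [0.8, -0.0, -0.3]
gripper_width: 0.202
```

>>> {"op": "apply_moves", "data": {"commands": "0.1 0 0 0 0;0 0 0 0 0;0 0 0 0 0;0 0 0 0 0;0 0 0 0 0;0 0 0 0 0;0 0 0 0 0;0 0 0 0 0;0 0 0 0 0;0 0 0 0 0"}}

```text
time: 43.05
tool_pos: [526.1, 70.5, 56.4]
tool_rot: [177.6, 89.9, -2.5]
contact_force: [-0.1, -0.1, 5.3]
gripper_width: 0.045
```

>>> {"op": "apply_moves", "data": {"commands": "0 -5 0 0 0;0 -12 0 0 0;0 -20 0 0 0;0 -30 0 0 0;0 -40 0 0 0;0 -52 0 0 0;0 -64 0 0 0;0 -78 0 0 0;0 -92 0 0 0;0 -105 0 0 0"}}

```text
time: 44.05
tool_pos: [524.5, 70.6, 161.7]
tool_rot: [1.5, 89.9, -178.7]
contact_force: [-0.0, -0.5, -1.3]
gripper_width: 0.046
```

```bash
python3 - <<'E'
from h import *
plan([476,304,160],-90)
i,d=snap("scene","s25"); crop(i,230,340,160,270,"s25c",6)
i,d=snap("top","t25"); crop(i,115,225,150,220,"t25c",7)
E
```

```text
t 44.05 pos [524.5  70.6 161.7] ytool -90.18 F [-0.  -0.5 -1.3] g 0.046
shift [   1.8 -233.3   49.2] R [[-0.002, -0.003, -1.0], [-0.0, -1.0, 0.003], [-1.0, 0.0, 0.002]]
turn rad -0.0031
```

View pics/s25c.png

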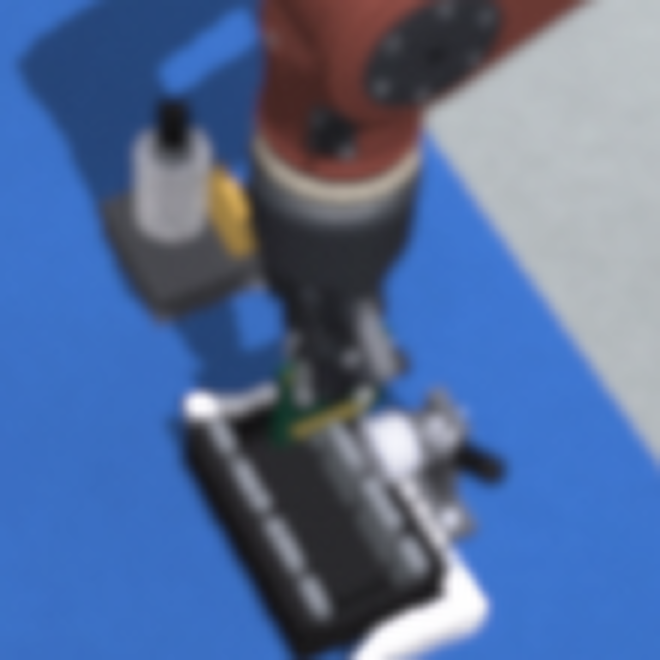

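View pics/t25c.png

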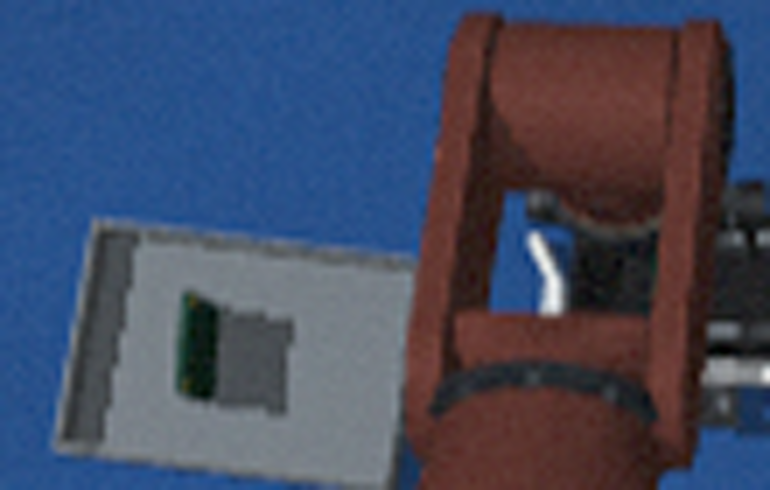

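>>> {"op": "apply_moves", "data": {"commands": "0 0 -20 0 0;0 0 -45 0 0;0 0 -75 0 0;0 0 -105 5 0;0 0 -135 15 0;0 0 -165 26 0;0 0 -190 37 0;0 0 -212 45 0;0 0 -226 49 0;0 0 -232 49 0"}}

```text
time: 45.15
tool_pos: [476.0, 303.5, 160.0]
tool_rot: [27.8, 89.9, -152.3]
contact_force: [0.5, 0.5, -0.8]
gripper_width: 0.05
```

```bash
python3 - <<'E'
from h import *
np.set_printoptions(precision=1,suppress=True)
plan([476,303,54.4],-90)
i,d=snap("top","t26"); crop(i,105,215,160,230,"t26c",7)
i,d=snap("scene","s26"); crop(i,260,400,240,370,"s26c",5)
E
```

```text
t 45.15 pos [476.  303.5 160. ] ytool -90.09 F [ 0.5  0.5 -0.8] g 0.05
shift [105.6   0.4  -0.1] R [[-0.001, -0.002, -1.0], [-0.001, -1.0, 0.002], [-1.0, 0.001, 0.001]]
turn rad -0.0016
```

View pics/t26c.png

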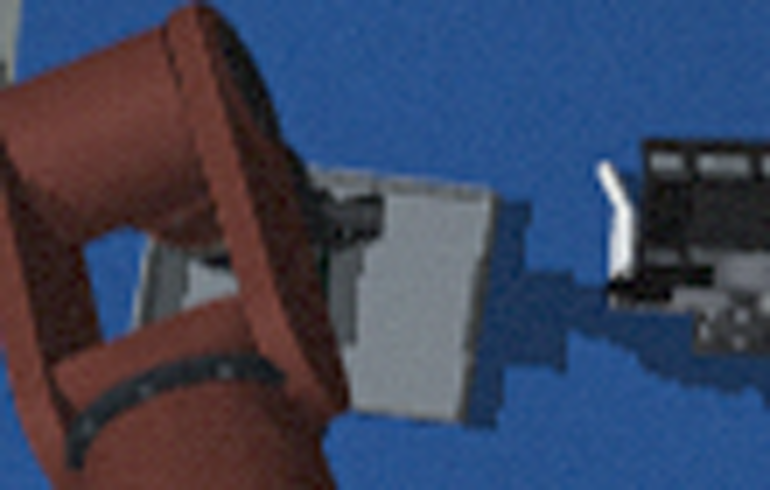

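View pics/s26c.png

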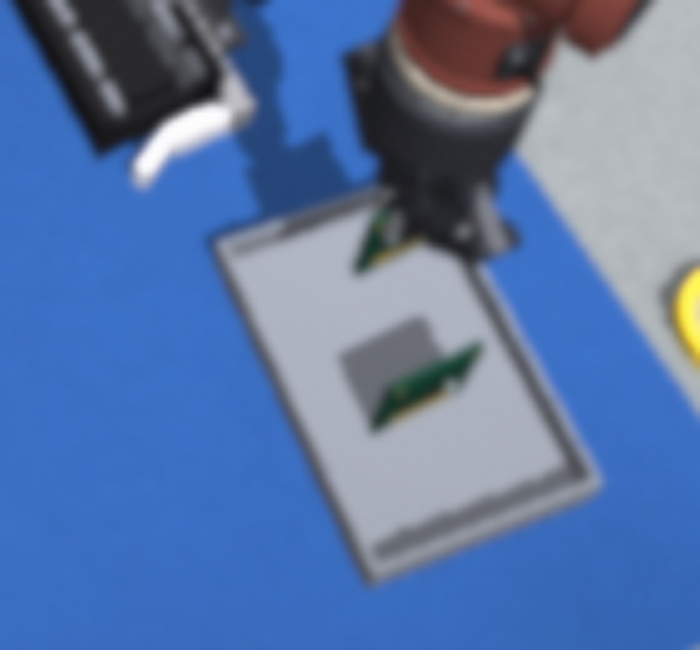

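>>> {"op": "apply_moves", "data": {"commands": "0 15 0 0 0;0 30 0 0 0;0 45 0 0 0;0 60 0 0 0;0 75 0 0 0;0 88 0 0 0;0 96 0 0 0;0 100 0 0 0;0 102 0 0 0;0 103 0 0 0"}}

```text
time: 46.25
tool_pos: [477.4, 302.9, 57.9]
tool_rot: [-154.8, 89.9, 25.0]
contact_force: [-1.0, 0.8, 0.5]
gripper_width: 0.047
```

>>> {"op": "apply_moves", "data": {"commands": "0 0.5 0 0 0;0 1 0 0 0;0 1.5 0 0 0;0 2 0 0 0;0 2.5 0 0 0;0 3 0 0 0;0 3 0 0 0;0 3 0 0 0;0 3 0 0 0;0 3 0 0 0"}}

```text
time: 47.25
tool_pos: [476.9, 302.7, 54.5]
tool_rot: [49.1, 90.0, -131.1]
contact_force: [0.4, -0.4, 0.9]
gripper_width: 0.048
```

>>> {"op": "apply_moves", "data": {"commands": "0 0.5 0 0 0;0 1 0 0 0;0 1.5 0 0 0;0 1.5 0 0 0;0 1.5 0 0 0;0 1.5 0 0 0;0 1.5 0 0 0;0 1.5 0 0 0;0 1.5 0 0 0;0 1.5 0 0 0"}}

```text
time: 48.25
tool_pos: [477.1, 302.8, 54.4]
tool_rot: [33.1, 90.0, -147.1]
contact_force: [-2.8, -2.2, 8.1]
gripper_width: 0.046
```

In contact with the floor; release gently and rise.

>>> {"op": "apply_moves", "data": {"commands": "0.07 0 0 0 0;0.09 0 0 0 0;0.12 0 0 0 0;0.15 0 0 0 0;0.2 0 0 0 0;0.25 0 0 0 0;0.3 0 0 0 0;0.3 0 0 0 0;0.3 0 0 0 0;0.3 0 0 0 0"}}

```text
time: 49.25
tool_pos: [477.0, 302.7, 53.0]
tool_rot: [-146.8, 90.0, 33.0]
contact_force: [0.1, -0.3, 0.2]
gripper_width: 0.3
```

>>> {"op": "apply_moves", "data": {"commands": "0.3 -5 0 0 0;0.3 -12 0 0 0;0.3 -20 0 0 0;0.3 -30 0 0 0;0.3 -42 0 0 0;0.3 -55 0 0 0;0.3 -75 0 0 0;0.3 -100 0 0 0;0.3 -130 0 0 0;0.3 -160 0 0 0"}}

```text
time: 50.25
tool_pos: [476.8, 302.6, 215.0]
tool_rot: [-153.0, 90.0, 26.8]
contact_force: [-0.0, 0.2, 0.0]
gripper_width: 0.297
```

>>> {"op": "apply_moves", "data": {"commands": "0.3 0 30 0 0;0.3 0 70 0 0;0.3 0 115 0 0;0.3 0 160 0 0;0.3 0 205 0 0;0.3 0 250 0 0;0.3 0 295 0 0;0.3 0 340 0 0;0.3 0 385 0 0;0.3 0 430 0 0"}}

```text
time: 51.25
tool_pos: [475.5, -129.2, 214.4]
tool_rot: [161.5, 89.9, -18.7]
contact_force: [0.6, -0.5, 0.4]
gripper_width: 0.3
```

```bash
python3 - <<'E'
from h import *
np.set_printoptions(precision=1,suppress=True)
plan([476,303,54.4],-90)
i,d=snap("top","t27"); crop(i,105,265,150,230,"t27c",5)
i,d=snap("scene","s27"); crop(i,210,370,190,350,"s27c",4); crop(i,130,450,80,384,"s27d",2)
E
```

```text
t 51.25 pos [ 475.5 -129.2  214.4] ytool -90.19 F [ 0.6 -0.5  0.4] g 0.3
shift [ 159.7 -432.3    1.2] R [[0.002, -0.003, -1.0], [-0.001, -1.0, 0.003], [-1.0, 0.001, -0.002]]
turn rad -0.0034
```

View pics/t27c.png

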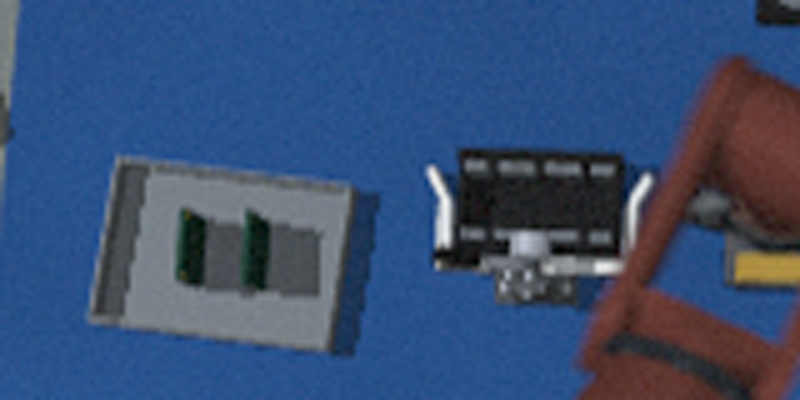

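View pics/s27c.png

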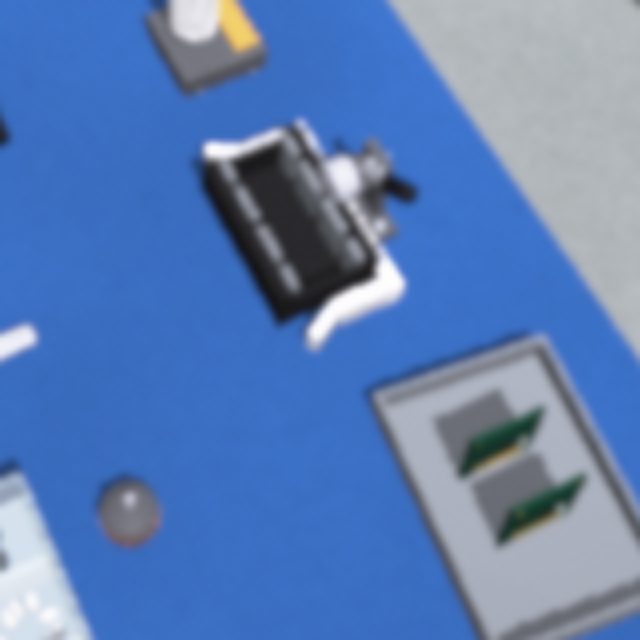

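View pics/t27.png

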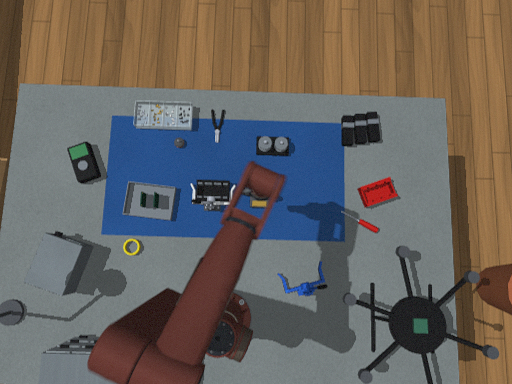

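```bash
python3 - <<'E'
from h import *
s=arm.get_state(); print(np.round(s['joint_velocities'],2),s['contact_force'])
i,d=snap("scene","s28"); crop(i,210,370,190,350,"s28c",4)
print(cv2.absdiff(i[190:350,210:370],cv2.imread("pics/s27.png")[190:350,210:370]).mean())
print(arm.finish_job())
E
```

```text
[ 4.38 -0.79  1.54  3.91  1.72  2.87] [ 0.11337905  0.70724797 -0.29215176]
0.318125
the job is handed in; nothing more can be done
None
```

The job is done and handed in at about 51 s. Two boards were present; the -y slot was empty from the start.

- **Carrier:** I pushed it flat through the gap between the two stands and into the dock, until it stopped moving while the pushing force kept rising. I saw no contact with either stand in the pictures, and the pushing forces stayed low.
- **Lever:** My first try, pushing it with closed fingers, slipped off to the side. The tool was deflected about 15 mm, with about 14 N on each of two axes. I then pinched the grip and swung it over its high point, and it snapped closed. Both boards were still in the carrier at that point.
- **Boards:** I drew both straight up and set them down in the tray. The tray had been knocked about 30 mm aside in the meantime, so I measured it again before placing the first board.

**Last checks:** The final pictures show the carrier home, the lever leaning to +y (closed), and both boards in the tray. The boards are standing on their edges, not lying flat. The pliers, screwdriver, motor and tape roll look unmoved, but I judged that by eye. The contact force read about zero at hand-in, and the hand was held clear above the iron stand, still drifting slightly (joint speeds up to about 4 degrees/s).

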